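Lock the bayonet cap of the tilted draw-up pot with the hex key

ROBOT

A 6-joint arm with a two-finger parallel gripper is mounted at the origin on a cart in front of the work surface, level with it; the furniture and walls round the work are solid. World frame = base frame: x ahead of the robot, y to its left, z up, the work surface at z = 0. Lengths are in mm, angles in rad, forces in N, time in s.
With the tool pointing down it reaches from about 375 to 925 mm from the base axis. Payload 5.7 kg.
Tool frame: the origin (TCP) lies at the very end of the fingers, on their centre line; the grasp point (between the pads) lies 19 mm behind it; z points along the fingers, y is the line along which they close (so a half turn about z gives the same grasp; the last joint's range is limited). The gripper opens to 88 mm and grips with 3 to 60 N. Pads are 20 mm wide; open, the fingers measure 115 mm over their backs; the gripper's body (75 mm by 178 mm) begins 61 mm behind the grasp point.
Start: joints at [-1.346, 0.359, 1.51, -0, 1.272, -0.115], TCP at [199.963, -565.665, 222.623] pointing down, gripper open.
Joint ranges: [-2.97, 2.97], [-1.01, 2.36], [0.21, 2.38], [-0.96, 4.11], [0.2, 2.71], [-2.98, 2.98]. Speed limits (rad/s): [2.39, 2.39, 3.14, 3.14, 3.14, 3.14].

INTERFACE

Orientations are given as [roll, pitch, yaw] about the fixed x, y, z axes, in that order (R = Rz(yaw) Ry(pitch) Rx(roll)).
In Python, from station import observe, eyes, job_done gives the robot as it stands.
- The arm moves only by the shell command python3 -m inch 'ROWS' [FORCE]. ROWS is JSON, a list of rows, each an object of numbers: "dx", "dy", "dz": the shift along the world's x, y, z in cm; "ax", "ay", "az": the turn, a rotation vector about the world's x, y, z in rad; "gripper": the closure, from 0 (fully open) to 1 (shut). A call has 1 to 20 rows; each row is the pose to reach, as a shift and turn from the pose commanded when the call began; what a row does not reach only later rows make up. A row lasts 1/8 s, in which the tool goes at most 62.5 mm and 10.7 degrees, less where a joint would pass 70% of its speed; a pose out of reach is approached as far as the arm can. A call with a gripper value outside its range is refused whole. The fingers move at their own pace and stop on an object; FORCE is the grip in N (left out, the last holds). Time passes only in rows, so rows that repeat a pose let the fingers close. It gives the time, the measured TCP pose, the force and the opening at its end, in the units of the state.
- observe(): the state, without advancing time (a new reading comes with each control period).
- eyes.capture(name): name is "scene" or "top" or "wrist"; returns the picture (384x512x3 uint8, red, green, blue); there is no depth.
- eyes.camera_model(name): a dict with "camera_matrix" (3x3 intrinsics, pixels), "k1" (the pictures are not rectified: a ray, as slopes to the right and down, at radius r is drawn at 1 + k1 r^2 times it, then the intrinsics apply), "pose" (4x4, takes a point from camera to world coordinates). Camera axes: x right, y down, z forward; pixel columns grow to the right and rows downward; lengths in mm; the calibration is good to about 2 mm. A picture is of the moment at which its call begins: read the wrist's pose just before it. camera_model takes no time and is no camera call; for the wrist camera it gives the pose at the moment of the call.
- job_done(): hands the job in, once; it reports no verdict.
The state is a dict: "time": time; "joint_pos": joint angles; "joint_vel": joint speeds; "joint_efforts": joint torques, N m; "position": TCP position; "orientation": TCP orientation; "contact_force": force on the tool from outside, world axes, zero at the start; "wrist_torque": the same for the moment, N m; "grip_width": opening from 0.0 (shut) to 1.0 (fully open).
Only numpy, scipy, OpenCV 4.12 (cv2) and the standard library are available. Lean on these libraries where they do the work, as an engineer would, in place of code of your own. Each camera call takes 0.05 s, during which the arm holds its last target. There are 200 camera calls.

TASK

The sprung bayonet cap of the shielded draw-up pot, which leans in its stand, is on but not locked: take the long hex key from its holder, press it on the cap and turn it little by little until its hexagon drops into the recess, then push the cap down against its spring and turn it clockwise until it clicks home under the claws. Pull the key out, stand it fully home in its holder and let go. The pot is hot, so only the key may touch it and its stand, never the gripper; leave the lead pot, vial, check source and survey meter where they are.

Things in the scene. Friction and masses are not known exactly. Their poses are not given: they have to be found in the camera images.
- hex_key: long hex key, 145 mm, about 0.25 kg, upright in its holder. Origin: centre of the flat lower end; z up to the handle. Driving hexagon z 0 to 20 mm, 30 mm across flats, lower edge chamfered 1.5 mm; shank 18 mm diameter up to z 70; round flange 50 mm diameter, z 70 to 75. Flats of both its hexagons face x and every 60 degrees from x.
- key_handle (a point): point on the key's axis at z 110 mm, middle of its blue hexagonal handle: 30 mm across flats, z 75 to 142 mm, above the flange; grip it here across two flats. Axes as the key's.
- key_holder_mouth (a point): centre of the rim of the fixed key holder: upright aluminium tube with yellow band on a grey foot of 90 mm; rim 78 mm above the worktop, bore 40 mm, outside 48 mm, 72 mm deep. The key hangs in it with its flange resting on the rim, its origin then 70 mm below this point, with 2.5 mm play sideways. z up.
- draw_stand: fixed stand (base 150 x 112 mm, grey cheeks, 125 mm high) in which the grey lead pot, 68 mm diameter, leans 30 degrees from vertical towards the stand's -x, the operator's side. Origin: underside, middle; z up. Three steel claws on the pot's flange, around the cap, reach 40 mm out from the pot's axis and end 16 mm below the top of the raised cap.
- cap_recess (a point): centre of the mouth of the hexagonal recess in the top of the dark grey cap (57 mm diameter); moves with the cap. z points up out of the recess along the cap's axis, 30 degrees from vertical: the key goes in along -z. Recess 31.6 mm across flats, 14 mm deep, flat floor, mouth chamfered 2 mm.
- cap_top (a point): same point and axes as cap_recess. How the recess's flats are clocked is not told by these axes: see them, or find them by turning the key, up to 75 degrees, while pressing with 4 to 8 N; friction may drag the cap along a little. Unaligned, the key's tip stops about 3 mm below the mouth. Seated, the key has 0.8 mm play each side and about 6 degrees each way.
- bayonet_cap (a joint): turn of the cap, rad, growing clockwise as seen looking down into the recess. Starts unlocked, 0 to 0.22; seal friction 0.12 N m. Cap up: claws stop it at 0.30. Pushed down over 8 mm it turns under the lips of the claws, past 0.72 into the pockets, to the end stop at 0.95. Locked: over 0.72 and sprung up; then it cannot turn back.
- cap_push (a joint): how far the cap is pushed down its axis against its spring, 0 (up) to 0.010 m (bottom stop). Takes about 4.5 N to begin to move, 9.5 N at 8 mm, 11 N at the bottom. The cap is captive and cannot be lifted off. Let go when locked, it springs up to about 0.0035 m.
- lead_pig: bystander: small lead pot with knob lid, 57 mm diameter, 93 mm high, right of the work; origin under its middle, z up
- glass_vial: bystander: small glass vial with white label and blue cap, 30 mm diameter, 62 mm high; origin under its middle, z up
- check_source: bystander: red puck-shaped check source, 52 mm diameter, 15 mm high; origin under its middle, z up
- survey_meter: bystander: orange hand survey meter, 150 x 66 x 62 mm, to the right of the stand; origin under its middle, z up
Not all that is in view belongs to the job. Of the things that look like the part that bears key_holder_mouth, the largest one is meant.

How it is judged:
By the outcome, as a careful person would: the job done as asked, in the order asked, and still so for the second after the job is handed in, with the robot touching nothing.
It also fails if it takes over 54 s, if anything falls off the work surface, if the arm or the gripper's body presses on something with over 40 N, if the wrist force passes 120 N, or if a joint passes its speed limit or range.

## Working session

There is one attempt and no reset: what is moved stays moved. The work goes in short steps, Python scripts to look and compute and a shell command to move; the robot and the scene stay as the last step left them, time stands still between calls to the robot, and variables do not carry over. Pictures are saved under pics/ and viewed, on a budget of 17 in all, crops included, one or two more only if the job needs it, and the job is handed in when it is done.

```bash
mkdir -p pics; ls; cat > h.py <<'E'
import numpy as np, cv2
from station import observe, eyes, job_done
def ray(name,u,v,M=None):
    m=M or eyes.camera_model(name);K=np.array(m["camera_matrix"]);P=np.array(m["pose"])
    d=np.linalg.solve(K,[u,v,1]);x=d[:2].copy()
    for _ in range(20): x=d[:2]/(1+m["k1"]*(x@x))
    r=P[:3,:3]@np.array([x[0],x[1],1]);return P[:3,3],r/np.linalg.norm(r)
def atz(name,u,v,z,M=None):
    o,r=ray(name,u,v,M);return o+r*(z-o[2])/r[2]
def proj(name,p,M=None):
    m=M or eyes.camera_model(name);K=np.array(m["camera_matrix"]);P=np.array(m["pose"])
    c=P[:3,:3].T@(np.array(p)-P[:3,3]);x=c[:2]/c[2];x=x*(1+m["k1"]*(x@x));return (K@[x[0],x[1],1])[:2]
def tri(obs):
    A=0;b=0
    for o,r in obs:
        Q=np.eye(3)-np.outer(r,r);A=A+Q;b=b+Q@o
    p=np.linalg.solve(A,b);return p,[np.linalg.norm((np.eye(3)-np.outer(r,r))@(p-o)) for o,r in obs]
def save(name,fn,crop=None,s=1):
    im=eyes.capture(name)[:,:,::-1].copy();cv2.imwrite("pics/raw_"+fn,im)
    if crop: x0,y0,x1,y1=crop;im=im[y0:y1,x0:x1]
    if s!=1: im=cv2.resize(im,None,fx=s,fy=s,interpolation=cv2.INTER_CUBIC)
    cv2.imwrite("pics/"+fn,im)
E
python3 - <<'E'
from h import *
a=eyes.capture("scene");b=eyes.capture("top")
cv2.imwrite("pics/s.png",a[:,:,::-1]);cv2.imwrite("pics/t.png",b[:,:,::-1])
c=np.vstack([a,b])[:,:,::-1]
cv2.imwrite("pics/st.png",cv2.resize(a[:,:,::-1],(800,600)));cv2.imwrite("pics/tt.png",cv2.resize(b[:,:,::-1],(800,600)))
for n in("scene","top"):print(eyes.camera_model(n))
print(observe())
E
```

```text
pics
{'camera_matrix': array([[482.37437111,   0.        , 255.48399674],
       [  0.        , 482.37437111, 190.19208242],
       [  0.        ,   0.        ,   1.        ]]), 'k1': -0.12041086649935781, 'pose': array([[-6.40986490e-01, -5.23753382e-01,  5.61087083e-01,
        -2.63417104e+02],
       [-7.67396232e-01,  4.52034234e-01, -4.54717575e-01,
         4.83144237e+02],
       [-1.54707022e-02, -7.22043936e-01, -6.91674209e-01,
         1.06775221e+03],
       [ 0.00000000e+00,  0.00000000e+00,  0.00000000e+00,
         1.00000000e+00]])}
{'camera_matrix': array([[359.67969646,   0.        , 257.71340487],
       [  0.        , 359.67969646, 194.83990995],
       [  0.        ,   0.        ,   1.        ]]), 'k1': -0.05543188423123067, 'pose': array([[ 2.39491136e-02, -9.84485997e-01,  1.73821062e-01,
         3.60362471e+02],
       [-9.99657865e-01, -2.17540153e-02,  1.45229597e-02,
        -1.53214069e+02],
       [-1.05163444e-02, -1.74109404e-01, -9.84670159e-01,
         1.04979341e+03],
       [ 0.00000000e+00,  0.00000000e+00,  0.00000000e+00,
         1.00000000e+00]])}
{'time': 0.1, 'joint_pos': array([-1.34609330e+00,  3.59433878e-01,  1.51133018e+00,  8.98958508e-06,
        1.27252730e+00, -1.15055678e-01]), 'joint_vel': array([-0.00045374, -0.00150874, -0.00332491,  0.00146816, -0.00117512,
        0.00049783]), 'joint_efforts': array([ 4.63284323e-04, -5.16356421e+01, -2.71406668e+01,  6.78384723e-02,
        2.77208048e-02, -2.19727673e-05]), 'position': array([ 199.83340365, -565.06664688,  221.89085867]), 'orientation': array([-3.13990616e+00, -2.03546167e-04,  3.39755885e-01]), 'contact_force': array([-0.74349005,  0.59982306, -0.10945072]), 'wrist_torque': array([-0.03410917,  0.01116098, -0.01450669]), 'grip_width': 1.001482512860751}
```

View pics/st.png

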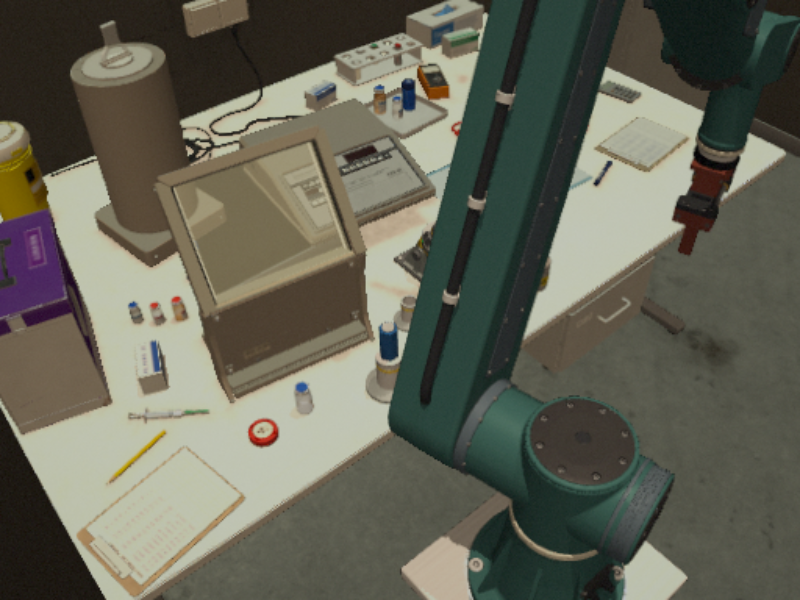

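View pics/tt.png

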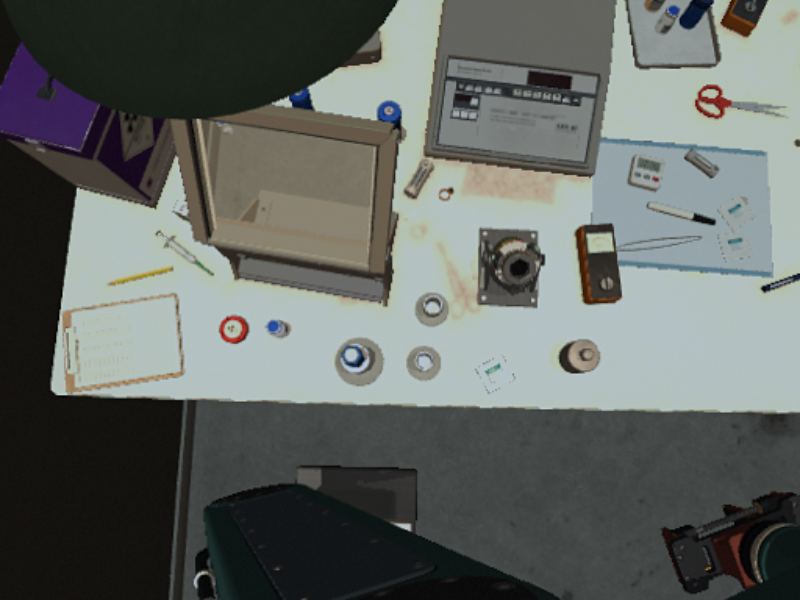

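The scene camera shows the key (blue handle) in its holder at about (388,345), with the shielded glass box behind it. The top view shows the holder at (358,360), the stand at (512,267), the meter at (600,262) and the pig at (580,356). Two smaller empty holders stand at (432,307) and (423,362).

```bash
python3 - <<'E'
from h import *
b=cv2.imread("pics/t.png")
f=lambda x0,y0:cv2.resize(b[y0:y0+80,x0:x0+70],None,fx=5.6,fy=5.6,interpolation=cv2.INTER_CUBIC)
cv2.imwrite("pics/c1.png",np.hstack([f(195,190),f(292,130)]))
s=cv2.imread("pics/s.png")
print(atz("top",229,232,75),atz("top",326,171,0),atz("scene",248,255,0), eyes.camera_model("wrist"))
E
```

```text
[428.56977283 -63.54931158  75.        ] [ 622.81277483 -340.8098812     0.        ] [414.24499773 -33.93070264   0.        ] {'camera_matrix': array([[335.45631176,   0.        , 259.83692662],
       [  0.        , 335.45631176, 184.23636434],
       [  0.        ,   0.        ,   1.        ]]), 'k1': 0.008504532705484878, 'pose': array([[ 3.34827065e-01, -9.09653566e-01, -2.45807297e-01,
         2.66510259e+02],
       [-9.42276850e-01, -3.23862597e-01, -8.50138554e-02,
        -5.42716826e+02],
       [-2.27463270e-03,  2.60083465e-01, -9.65583459e-01,
         3.85424154e+02],
       [ 0.00000000e+00,  0.00000000e+00,  0.00000000e+00,
         1.00000000e+00]])}
```

View pics/c1.png

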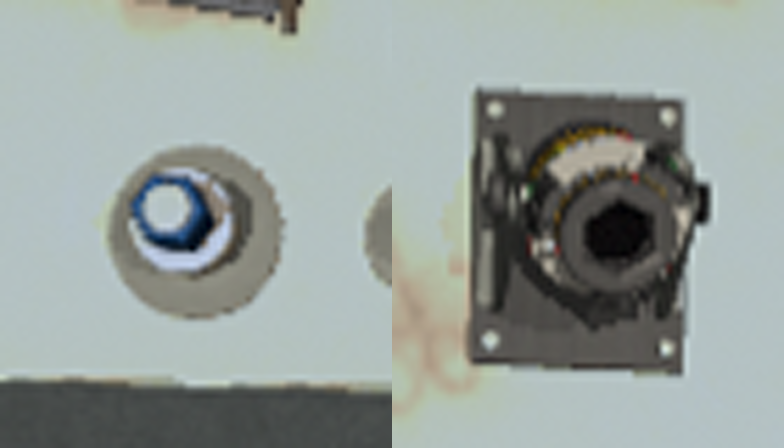

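Crop: the key handle top is at raw (224.8,226.3) and the holder foot centre at (230.2,231.4). The stand base corners are at about raw (307,146), (344,148), (344,197) and (306,194), and the recess is dark with its centre at raw (332.6,171.5).

```bash
python3 - <<'E'
from h import *
print("foot",atz("top",230.2,231.4,5),"keytop",atz("top",224.8,226.3,153))
c=lambda x,y:(292+(x-392)/5.6,130+y/5.6)
for p in [(475,88),(683,100),(683,375),(470,360)]:print("base",atz("top",*c(*p),8))
for z in(130,150,170):print("cap",atz("top",*c(618,232),z))
for p in [(235,275),(388,303)]:print("box",atz("top",p[0]/1.5625,p[1]/1.5625,0))
for p in [(230,395),(370,335)]:print("box s",atz("scene",p[0]/1.5625,p[1]/1.5625,0))
for p in [(210,243),(383,270)]:print("box win bottom",atz("top",p[0]/1.5625,p[1]/1.5625,120))
for n,uv in (("meter",(600,262)),("pig",(580,356))):print(n,atz("top",uv[0]/1.5625,uv[1]/1.5625,60))
E
```

```text
foot [435.28975782 -60.53407058   5.        ] keytop [437.06589115 -59.69126975 153.        ]
base [ 697.97019455 -282.3389573     8.        ]
base [ 693.87365378 -394.49035271    8.        ]
base [ 543.52872699 -391.56331867    8.        ]
base [ 549.05491001 -279.58648682    8.        ]
cap [ 589.5370431  -334.30998806  130.        ]
cap [ 584.55386819 -330.372236    150.        ]
cap [ 579.57069327 -326.43448395  170.        ]
box [596.2351513  187.37675547   0.        ]
box [ 547.83431882 -109.80473982    0.        ]
box s [606.46789237 180.46476162   0.        ]
box s [ 558.14566388 -107.42645958    0.        ]
box win bottom [625.19061375 196.86853809 120.        ]
box win bottom [ 583.18208575 -104.63743396  120.        ]
meter [ 621.39973973 -495.65717605   60.        ]
pig [ 449.62195912 -453.69778648   60.        ]
```

```bash
python3 -m inch '[{"dx":3,"dy":2,"dz":1,"az":0.17},{"dx":7,"dy":5,"dz":3,"az":0.35},{"dx":12,"dy":8,"dz":6,"az":0.53},{"dx":17,"dy":11,"dz":9,"az":0.71},{"dx":22,"dy":14,"dz":12,"az":0.88},{"dx":27,"dy":17,"dz":14,"az":1.06},{"dx":31,"dy":20,"dz":14,"az":1.24},{"dx":31,"dy":20,"dz":14,"az":1.4},{"dx":31,"dy":20,"dz":14,"az":1.4}]'; python3 -c "
from h import *
import pickle
m=eyes.camera_model('wrist');pickle.dump(m,open('w1.pkl','wb'));o=observe();print(o['joint_pos'],m['pose'][:3,3])
save('wrist','w1.png',s=1.5625)"
```

```text
[-1.34609330e+00  3.59433878e-01  1.51133018e+00  8.98958508e-06
  1.27252730e+00 -1.15055678e-01] [ 266.51025921 -542.71682603  385.42415429]schema error: expected keys dx, dy, dz, ax, ay, az, gripper
```

View pics/w1.png

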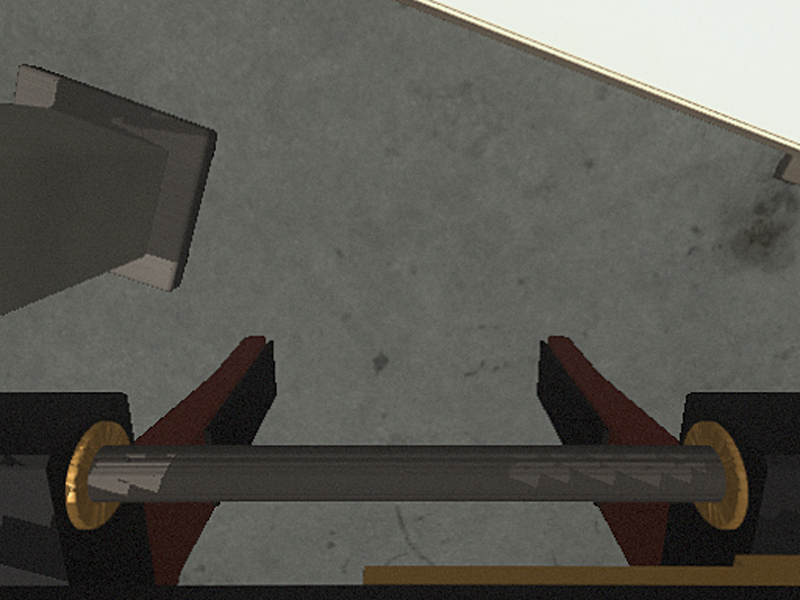

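Wrist view: it is still at the start pose, because the move was refused. All seven keys are needed in each row.

```bash
python3 -m inch '[{"dx":3,"dy":2,"dz":1,"ax":0,"ay":0,"gripper":0,"az":0.17},{"dx":8,"dy":5,"dz":3,"ax":0,"ay":0,"gripper":0,"az":0.35},{"dx":13,"dy":8,"dz":5,"ax":0,"ay":0,"gripper":0,"az":0.53},{"dx":18,"dy":11,"dz":6.8,"ax":0,"ay":0,"gripper":0,"az":0.71},{"dx":23,"dy":14,"dz":6.8,"ax":0,"ay":0,"gripper":0,"az":0.88},{"dx":28,"dy":17,"dz":6.8,"ax":0,"ay":0,"gripper":0,"az":1.06},{"dx":33,"dy":20,"dz":6.8,"ax":0,"ay":0,"gripper":0,"az":1.24},{"dx":36,"dy":23,"dz":6.8,"ax":0,"ay":0,"gripper":0,"az":1.4},{"dx":36,"dy":23,"dz":6.8,"ax":0,"ay":0,"gripper":0,"az":1.4},{"dx":36,"dy":23,"dz":6.8,"ax":0,"ay":0,"gripper":0,"az":1.4}]'; python3 -c "
from h import *
import pickle
m=eyes.camera_model('wrist');pickle.dump(m,open('w1.pkl','wb'));o=observe();print(o['joint_pos'],m['pose'][:3,3])
save('wrist','w2.png',s=1.5625)"
```

```text
time: 1.4
position: [559.4, -335.8, 290.2]
orientation: [-3.14, -0.0, 1.739]
contact_force: [-0.3, 0.2, -0.3]
grip_width: 1.0
[-6.46034263e-01  3.87840580e-01  1.29655521e+00 -8.23951255e-04
  1.45815723e+00 -8.13728367e-01] [ 547.18501331 -266.76623581  453.76460932]
```

View pics/w2.png

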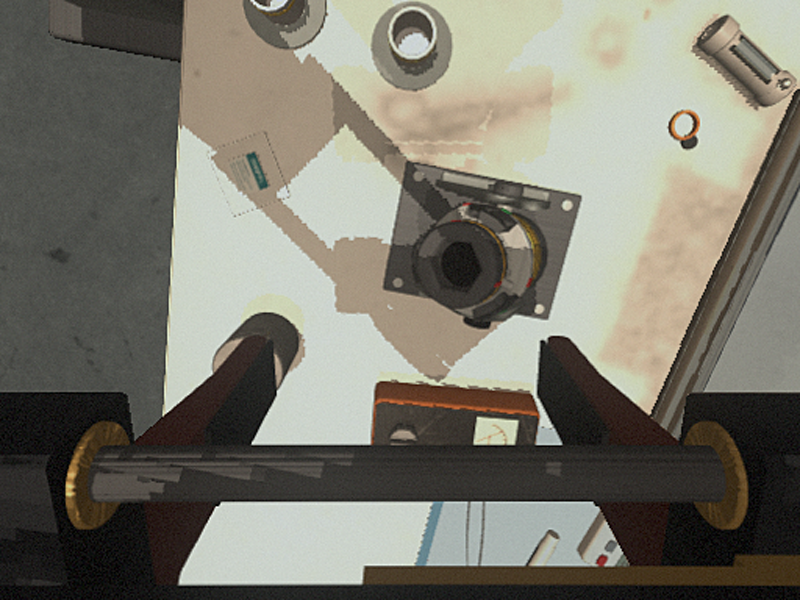

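Wrist view: the cap and recess are at about (463,263), raw (296,168), and the stand base is around (485,240). The pig is at lower left and the meter at the bottom. I'll enlarge the cap with the contrast raised.

```bash
python3 - <<'E'
from h import *
im=cv2.imread("pics/raw_w2.png")[130:210,256:356]
im=(255*(im/255.)**0.5).astype(np.uint8)
cv2.imwrite("pics/c2.png",cv2.resize(im,(800,640)[:1]+(600,) if 0 else None,fx=7.5,fy=7.5,interpolation=cv2.INTER_CUBIC))
E
```

```text
(no output)
```

View pics/c2.png

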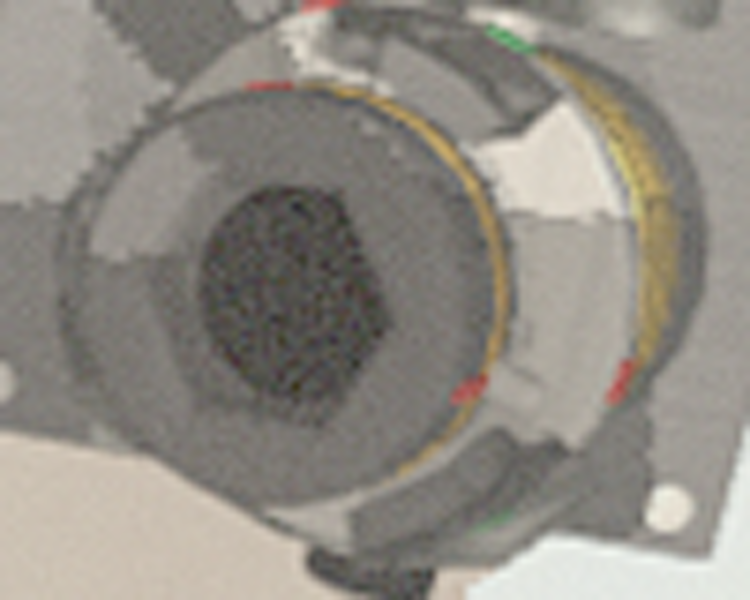

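Crop: the cap disc is centred near (285,295). The dark recess has visible corners near (340,190), (388,320) and (310,425). I'll triangulate and overlay a model to find the clocking.

```bash
cat > ov.py <<'E'
from h import *
import pickle,sys
M=pickle.load(open('w1.pkl','rb'))
p,e=tri([ray("wrist",256+285/7.5,130+295/7.5,M),ray("top",292+(613-392)/5.6,130+237/5.6)]);print(p,e)
yaw=-0.019;ex=np.array([np.cos(yaw),np.sin(yaw),0]);ey=np.array([-np.sin(yaw),np.cos(yaw),0]);ez=np.array([0,0,1.])
Z=-.5*ex+.866*ez;X=.866*ex+.5*ez;Y=np.cross(Z,X)
def draw(p,a0):
    im=cv2.imread("pics/c2.png").copy()
    f=lambda q:((proj("wrist",q,M)-[256,130])*7.5+3.2)
    def poly(r,d,n,a,col):
        q=np.array([f(p-d*Z+r*(np.cos(t)*X+np.sin(t)*Y)) for t in a+np.arange(n)*2*np.pi/n]);cv2.polylines(im,[q.round().astype(int)],True,col,1)
    poly(28.5,0,60,0,(255,255,0))
    h=np.pi/6+a0   # corners at flats+30deg
    poly(17.8/np.cos(np.pi/6),0,6,h,(0,255,0));poly(15.8/np.cos(np.pi/6),2,6,h,(0,0,255));poly(15.8/np.cos(np.pi/6),14,6,h,(255,0,255))
    return im
E
python3 - <<'E'
from ov import *
A=[cv2.resize(draw(p,np.deg2rad(a)),(400,320)) for a in (0,15,30,45)]
cv2.imwrite("pics/o1.png",np.vstack([np.hstack(A[:2]),np.hstack(A[2:])])[:600])
E
```

```text
[ 599.22356698 -341.73310956   80.81302822] [np.float64(0.24647285300280142), np.float64(0.2464728530027798)]
```

View pics/o1.png

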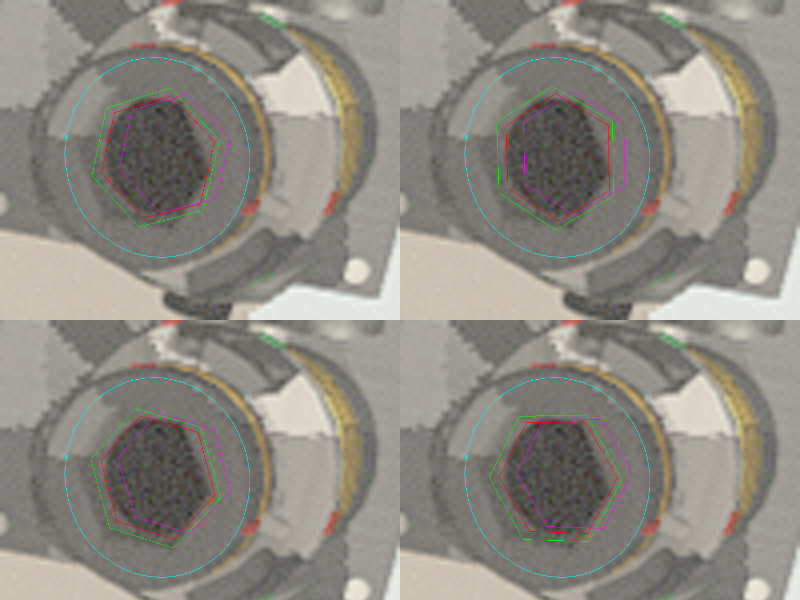

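The depth from this short baseline is poor, since z of 81 does not fit the disc size. I'll take a second wrist view square to the cap for a wider baseline.

```bash
python3 -m inch '[{"dx":-1.5,"dy":0,"dz":0,"ax":0,"ay":-0.17,"gripper":0,"az":0},{"dx":-3,"dy":0,"dz":0,"ax":0,"ay":-0.34,"gripper":0,"az":0},{"dx":-4.6,"dy":0,"dz":-1,"ax":0,"ay":-0.5236,"gripper":0,"az":0},{"dx":-4.6,"dy":0,"dz":-1,"ax":0,"ay":-0.5236,"gripper":0,"az":0},{"dx":-4.6,"dy":0,"dz":-1,"ax":0,"ay":-0.5236,"gripper":0,"az":0}]'; python3 -c "
from h import *
import pickle
m=eyes.camera_model('wrist');pickle.dump(m,open('w3.pkl','wb'));o=observe();print(o['joint_pos'],m['pose'][:3,3])
save('wrist','w3.png',s=1)
im=cv2.imread('pics/raw_w3.png');im=(255*(im/255.)**0.5).astype(np.uint8)
M1=pickle.load(open('w1.pkl','rb'))
c=proj('wrist',[588,-338,130],m);print(c);x0,y0=int(c[0])-50,int(c[1])-37;print(x0,y0)
cv2.imwrite('pics/c3.png',cv2.resize(im[y0:y0+75,x0:x0+100],None,fx=8,fy=8,interpolation=cv2.INTER_CUBIC))
"
```

```text
time: 2.08
position: [513.5, -337.8, 281.7]
orientation: [2.625, 0.086, 1.714]
contact_force: [0.3, -0.0, 0.2]
grip_width: 1.0
[-0.95446161  0.15665667  1.77517631  0.52126612  0.95379176 -1.37155407] [ 421.91827405 -268.18715705  417.4390502 ]
[248.36856653 163.73542548]
198 126
```

View pics/c3.png

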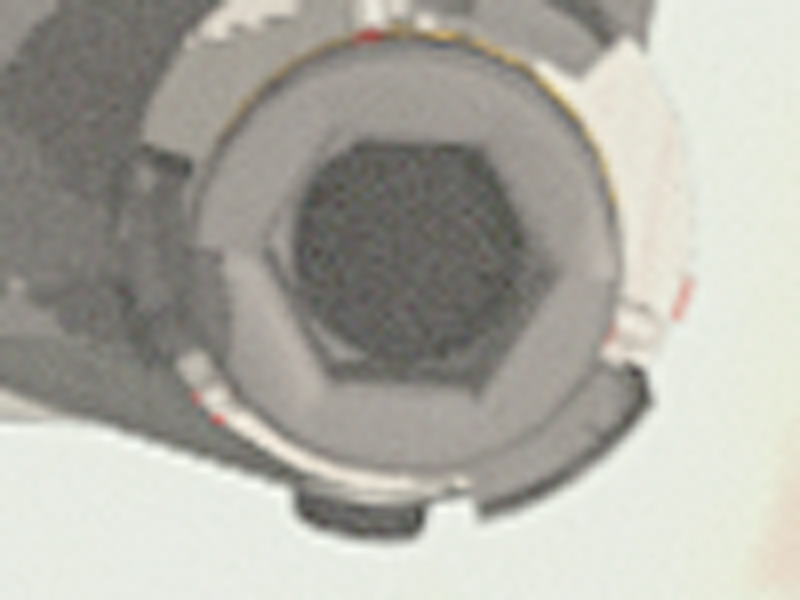

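Crop: the view is square on. The cap circle is centred at (410,259). The mouth hexagon corners are at (335,380), (478,390), (555,272) and (265,250), with the top pair near (345,130) and (490,145).

```bash
python3 - <<'E'
from h import *
import pickle
from scipy.optimize import least_squares
M1=pickle.load(open('w1.pkl','rb'));M3=pickle.load(open('w3.pkl','rb'))
r=[ray("wrist",293.6,168.9,M1),ray("wrist",248.9,157.9,M3)]
rt=ray("top",292+(613-392)/5.6-.4,130+237/5.6-.4)
print(tri(r),tri(r+[rt]))
p=tri(r)[0]
c3=lambda x,y:np.array([198+(x+.5)/8-.5,126+(y+.5)/8-.5])
C=[(265,250),(335,380),(478,390),(555,272)]
for yaw in(-.019,):
    ex=np.array([np.cos(yaw),np.sin(yaw),0]);ez=np.array([0,0,1.]);Z=-.5*ex+.866*ez;X=.866*ex+.5*ez;Y=np.cross(Z,X)
    for c in C:
        o,rr=ray("wrist",*c3(*c),M3);q=o+rr*((p-o)@Z)/(rr@Z)-p
        a=np.degrees(np.arctan2(q@Y,q@X));print("corner ang",a,a%60,"rad",np.hypot(q@X,q@Y))
    # circle points
    for c in [(200,250),(620,265),(410,47),(410,470)]:
        o,rr=ray("wrist",*c3(*c),M3);q=o+rr*((p-o)@Z)/(rr@Z)-p;print("R",np.hypot(q@X,q@Y))
from scipy.spatial.transform import Rotation as R
o=observe();Rt=R.from_euler('xyz',o['orientation']).as_matrix();print(Rt)
E
```

```text
(array([ 593.28820212, -333.95402382,  119.96117243]), [np.float64(0.2353826200536345), np.float64(0.23538262005343447)]) (array([ 591.87167372, -333.25244305,  121.53188988]), [np.float64(1.1985243617884327), np.float64(0.7017735653810192), np.float64(1.724309332686986)])
corner ang -172.2123600687194 7.787639931280609 rad 18.929715265725473
corner ang -111.1386040165945 8.861395983405501 rad 19.232523429774393
corner ang -53.3788097621476 6.621190237852403 rad 19.730019753416588
corner ang 4.4575399042745065 4.4575399042745065 rad 18.817329065997207
R 27.347801939512877
R 27.170411741815307
R 27.03228405891964
R 28.590516047168553
[[-0.14380236  0.85349088  0.50087344]
 [ 0.98575577  0.16814653 -0.00350892]
 [-0.08721496  0.4932343  -0.86551342]]
```

```bash
python3 -m inch '[{"dx":-3,"dy":3,"dz":1,"ax":0,"ay":0.17,"gripper":0,"az":0},{"dx":-6,"dy":8,"dz":1,"ax":0,"ay":0.34,"gripper":0,"az":0},{"dx":-7.7,"dy":13,"dz":0,"ax":0,"ay":0.5236,"gripper":0,"az":0},{"dx":-7.7,"dy":18,"dz":0,"ax":0,"ay":0.5236,"gripper":0,"az":0},{"dx":-7.7,"dy":23,"dz":-1,"ax":0,"ay":0.5236,"gripper":0,"az":0},{"dx":-7.7,"dy":27.8,"dz":-2,"ax":0,"ay":0.5236,"gripper":0,"az":0},{"dx":-7.7,"dy":27.8,"dz":-2,"ax":0,"ay":0.5236,"gripper":0,"az":0},{"dx":-7.7,"dy":27.8,"dz":-2,"ax":0,"ay":0.5236,"gripper":0,"az":0}]'; python3 -c "
from h import *
import pickle
m=eyes.camera_model('wrist');pickle.dump(m,open('w4.pkl','wb'));o=observe();print(o['joint_pos'],m['pose'][:3,3])
save('wrist','w4.png',s=1)
im=cv2.imread('pics/raw_w4.png')
c=proj('wrist',[437,-60,153],m);print(c);x0,y0=int(c[0])-50,int(c[1])-37;print(x0,y0)
cv2.imwrite('pics/c4.png',cv2.resize(im[y0:y0+75,x0:x0+100],None,fx=8,fy=8,interpolation=cv2.INTER_CUBIC))
"
```

```text
time: 3.12
position: [439.5, -58.1, 262.0]
orientation: [3.139, 0.003, 1.742]
contact_force: [-0.2, 0.1, -0.7]
grip_width: 1.0
[-2.86414279e-01  8.77735027e-02  1.77412268e+00 -1.41200752e-03
  1.27641467e+00 -4.56970187e-01] [426.389205    11.27548183 425.30865099]
[256.75593584 181.78972018]
206 144
```

View pics/c4.png

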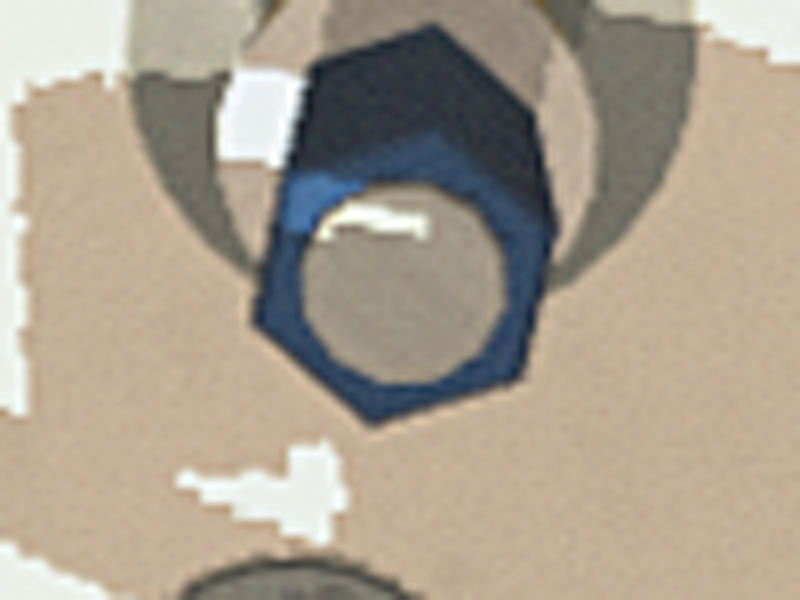

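Crop: the handle's top disc is centred at (403,283), and the hexagon corners are at (258,322), (375,422), (522,378) and (552,235).

```bash
python3 - <<'E'
from h import *
import pickle
M=pickle.load(open('w4.pkl','rb'))
c=lambda x,y:(206+(x+.5)/8-.5,144+(y+.5)/8-.5)
k=atz("wrist",*c(403,283),153,M);print(k, atz("wrist",*c(405,280),150,M))
P=[atz("wrist",*c(*q),150,M) for q in [(258,322),(375,422),(522,378),(552,235)]]
ctr=(P[0]+P[3])/2;print("ctr",ctr)
for p in P:
    d=p-ctr;print(np.degrees(np.arctan2(d[1],d[0]))%60,np.hypot(d[0],d[1]))
for a,b in((0,1),(1,2),(2,3)):
    d=P[b]-P[a];print("edge",np.degrees(np.arctan2(d[1],d[0]))%60,np.hypot(*d[:2]))
E
```

```text
[435.90605415 -57.68144602 153.        ] [436.16417454 -58.0819913  150.        ]
ctr [436.07530959 -57.95170062 150.        ]
26.808493036423044 16.27272812974468
28.484167957439197 16.190133872991414
28.732973272426356 16.656979797951294
26.808493036423002 16.272728129744678
edge 27.890503566822893 16.64093880959008
edge 27.20544083216226 16.49022653084018
edge 28.974825745684413 15.98714675548505
```

```bash
python3 -m inch '[{"dx":-0.1,"dy":0,"dz":-3,"ax":0,"ay":0,"gripper":0,"az":-0.15},{"dx":-0.1,"dy":0,"dz":-7,"ax":0,"ay":0,"gripper":0,"az":-0.209},{"dx":-0.1,"dy":0,"dz":-12,"ax":0,"ay":0,"gripper":0,"az":-0.209},{"dx":-0.1,"dy":0,"dz":-16.1,"ax":0,"ay":0,"gripper":0,"az":-0.209},{"dx":-0.1,"dy":0,"dz":-16.1,"ax":0,"ay":0,"gripper":0,"az":-0.209},{"dx":-0.1,"dy":0,"dz":-16.1,"ax":0,"ay":0,"gripper":0.5,"az":-0.209},{"dx":-0.1,"dy":0,"dz":-16.1,"ax":0,"ay":0,"gripper":1,"az":-0.209},{"dx":-0.1,"dy":0,"dz":-16.1,"ax":0,"ay":0,"gripper":1,"az":-0.209},{"dx":-0.1,"dy":0,"dz":-16.1,"ax":0,"ay":0,"gripper":1,"az":-0.209},{"dx":-0.1,"dy":0,"dz":-16.1,"ax":0,"ay":0,"gripper":1,"az":-0.209},{"dx":-0.1,"dy":0,"dz":-16.1,"ax":0,"ay":0,"gripper":1,"az":-0.209}]' 50; python3 -c "
from h import *
o=observe();print(o['joint_pos'],o['contact_force'],o['wrist_torque'],o['position'])"
```

```text
time: 4.55
position: [435.9, -57.6, 99.7]
orientation: [-3.142, -0.0, 1.531]
contact_force: [-0.4, 0.7, -0.8]
grip_width: 0.356
[-2.88717509e-01  3.00358489e-01  1.98631988e+00 -1.66319404e-05
  8.54994596e-01 -2.48785498e-01] [-0.3684744   0.67708418 -0.80844268] [ 0.00329485 -0.0805808  -0.02861247] [435.93419729 -57.60977988  99.67641704]
```

```bash
cat > geo.py <<'E'
from h import *
from scipy.spatial.transform import Rotation as R
yaw=-0.019;ex=np.array([np.cos(yaw),np.sin(yaw),0]);ez=np.array([0,0,1.]);Z=-.5*ex+.8660254*ez;X=.8660254*ex+.5*ez;Y=np.cross(Z,X)
p=np.array([594,-334.4,118.5])
def Rtool(a):
    a=np.deg2rad(a);y=np.cos(a)*X+np.sin(a)*Y;z=-Z;return np.c_[np.cross(y,z),y,z]
E
python3 - <<'E'
from geo import *
o=observe();R0=R.from_euler('xyz',o['orientation']).as_matrix()
for a in(-23,37):
    rv=R.from_matrix(Rtool(a)@R0.T).as_rotvec();print(a,rv,np.linalg.norm(rv))
t=p+(91.7+15)*Z;print("tcp target",t,"shift cm",(t-o['position'])/10,Z)
E
```

```text
-23 [ 0.08973526 -0.51908475 -0.37173762] 0.6447404496409389
37 [-0.18400555 -0.50055969  0.65117225] 0.8416907623414035
tcp target [ 540.65962939 -333.38641099  210.90491018] shift cm [ 10.47254321 -27.57766311  11.12284931] [-0.49990975  0.00949943  0.8660254 ]
```

```bash
python3 -m inch '[{"dx":0,"dy":0,"dz":4,"ax":0,"ay":0,"gripper":1,"az":0},{"dx":0,"dy":0,"dz":8,"ax":0,"ay":0,"gripper":1,"az":0},{"dx":0,"dy":0,"dz":12,"ax":0,"ay":0,"gripper":1,"az":0},{"dx":1,"dy":-4,"dz":15,"ax":0.02,"ay":-0.12,"gripper":1,"az":-0.09},{"dx":3,"dy":-8,"dz":15,"ax":0.045,"ay":-0.26,"gripper":1,"az":-0.186},{"dx":5,"dy":-13,"dz":15,"ax":0.067,"ay":-0.389,"gripper":1,"az":-0.279},{"dx":7,"dy":-18,"dz":14.5,"ax":0.0897,"ay":-0.519,"gripper":1,"az":-0.3717},{"dx":8.5,"dy":-23,"dz":14,"ax":0.0897,"ay":-0.519,"gripper":1,"az":-0.3717},{"dx":9,"dy":-27.6,"dz":13.7,"ax":0.0897,"ay":-0.519,"gripper":1,"az":-0.3717},{"dx":9,"dy":-27.6,"dz":13.7,"ax":0.0897,"ay":-0.519,"gripper":1,"az":-0.3717},{"dx":10.5,"dy":-27.6,"dz":11.1,"ax":0.0897,"ay":-0.519,"gripper":1,"az":-0.3717},{"dx":10.5,"dy":-27.6,"dz":11.1,"ax":0.0897,"ay":-0.519,"gripper":1,"az":-0.3717},{"dx":10.5,"dy":-27.6,"dz":11.1,"ax":0.0897,"ay":-0.519,"gripper":1,"az":-0.3717},{"dx":10.5,"dy":-27.6,"dz":11.1,"ax":0.0897,"ay":-0.519,"gripper":1,"az":-0.3717}]'; python3 -c "
from geo import *
import pickle
m=eyes.camera_model('wrist');pickle.dump(m,open('w5.pkl','wb'));o=observe();print(o['joint_pos'],o['contact_force'],o['wrist_torque'],o['position'])
T=R.from_euler('xyz',o['orientation']).as_matrix();print('z',T[:,2],-Z,'ang',np.degrees(np.arctan2(T[:,1]@Y,T[:,1]@X)))
print('tip',o['position']+91.7*T[:,2])
save('wrist','w5.png',s=1)
c=proj('wrist',p,m);print(c,proj('wrist',o['position']+91.7*T[:,2],m))
im=cv2.imread('pics/raw_w5.png');im=(255*(im/255.)**0.6).astype(np.uint8)
x0,y0=int(c[0])-80,int(c[1])-60;print(x0,y0)
cv2.imwrite('pics/c5.png',cv2.resize(im[y0:y0+120,x0:x0+160],None,fx=5,fy=5,interpolation=cv2.INTER_CUBIC))
"
```

```text
time: 6.3
position: [541.0, -333.4, 211.6]
orientation: [2.652, -0.196, 1.2]
contact_force: [-0.4, 0.3, -1.6]
grip_width: 0.341
[-0.89897987  0.26106832  1.83716545  0.58071934  0.77896397 -0.84452535] [-0.40116103  0.27673079 -1.56062675] [-0.00596683  0.38335119 -0.02272266] [ 540.97950196 -333.44337704  211.55871964]
z [ 0.50040553 -0.01001088 -0.86573327] [ 0.49990975 -0.00949943 -0.8660254 ] ang -22.955947894047583
tip [ 586.86668907 -334.36137502  132.17097916]
[258.17431777 181.65624756] [258.9071097  186.37496752]
178 121
```

View pics/c5.png

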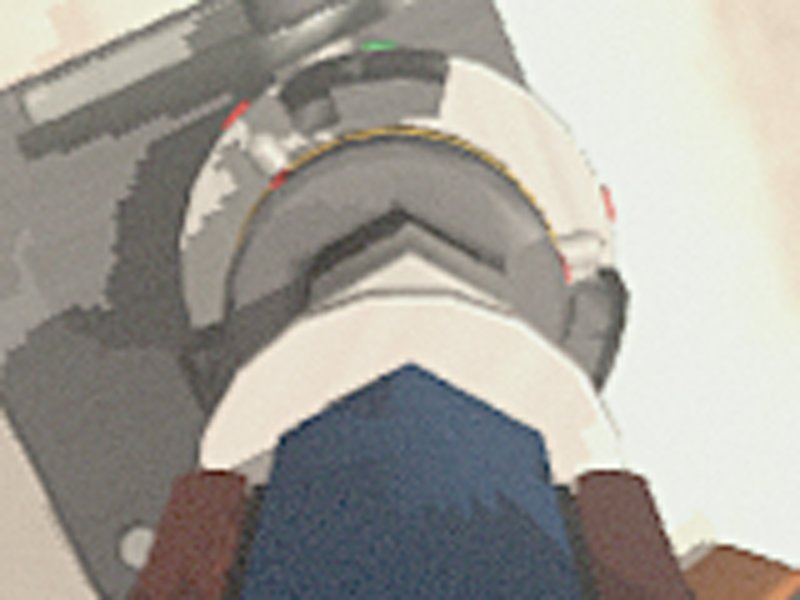

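Crop: the key tip is just above the recess and their corners face the same way. The recess corner is at (398,208) and the key corner at (405,250), so only a small offset along tool y remains. Comparing with the prediction:

```bash
python3 - <<'E'
from geo import *
import pickle
m=pickle.load(open('w5.pkl','rb'));o=observe();T=R.from_euler('xyz',o['orientation']).as_matrix();t=o['position']+91.7*T[:,2]
f=lambda q:((proj('wrist',q,m)-[178,121]+.5)*5-.5).round(1)
print("key corner",f(t+17.3*T[:,0]),f(t+17.3*T[:,0]-1.5*T[:,2]),"meas 405,250")
for dz in(-6,0,6):
  q=p+dz*Z;print(dz,"recess corner",f(q+20.5*T[:,0]),"cap L/R",f(q-28.5*T[:,1]),f(q+28.5*T[:,1]),"top",f(q+28.5*T[:,0]))
print(T)
E
```

```text
key corner [407.4 222.3] [407.3 224.3] meas 405,250
-6 recess corner [403.  177.4] cap L/R [235.5 296.2] [570.5 296.6] top [403.  129.8]
0 recess corner [402.8 184. ] cap L/R [231.9 305.1] [573.8 305.5] top [402.8 135.3]
6 recess corner [402.7 190.8] cap L/R [228.2 314.4] [577.3 314.7] top [402.7 141.2]
[[ 0.35544136  0.78940764  0.50049677]
 [ 0.91419769 -0.40513922 -0.01023718]
 [ 0.19468956  0.4611917  -0.86567788]]
```

```bash
python3 -m inch '[{"dx":0.2,"dy":-0.02,"dz":-0.46,"ax":0,"ay":0,"gripper":1,"az":0},{"dx":0.45,"dy":-0.03,"dz":-0.9,"ax":0,"ay":0,"gripper":1,"az":0},{"dx":0.55,"dy":-0.03,"dz":-1.07,"ax":0,"ay":0,"gripper":1,"az":0},{"dx":0.65,"dy":-0.03,"dz":-1.24,"ax":0,"ay":0,"gripper":1,"az":0},{"dx":0.65,"dy":-0.03,"dz":-1.24,"ax":0,"ay":0,"gripper":1,"az":0}]'; cat > st.py <<'E'
from geo import *
o=observe();T=R.from_euler('xyz',o['orientation']).as_matrix();t=o['position']+91.7*T[:,2]-p
F=o['contact_force']-np.array([-.4,.28,-1.56]);W=o['wrist_torque']
print('tip above p %.1f lat XY %.1f %.1f'%(t@Z,t@X,t@Y),'F Z,X,Y',np.round([F@Z,F@X,F@Y],1),'tq Z %.2f'%(W@Z),np.round(W,2),'ang %.1f'%np.degrees(np.arctan2(T[:,1]@Y,T[:,1]@X)),'t',round(o['time'],2),'tilt',np.round([T[:,2]@X,T[:,2]@Y],3),'j',np.round(o['joint_pos'],2),'w',round(o['grip_width'],3))
E
python3 st.py
```

```text
time: 6.98
position: [547.2, -333.6, 197.7]
orientation: [2.654, -0.197, 1.2]
contact_force: [-1.0, 1.0, -3.5]
grip_width: 0.34
tip above p 0.2 lat XY -1.0 0.0 F Z,X,Y [-1.3 -1.4  0.7] tq Z 0.03 [0.07 0.66 0.07] ang -23.0 t 6.97 tilt [-0.001  0.001] j [-0.89  0.29  1.84  0.59  0.75 -0.86] w 0.34
```

```bash
python3 -m inch '[{"dx":0.1,"dy":0,"dz":-0.17,"ax":0,"ay":0,"gripper":1,"az":0},{"dx":0.2,"dy":0,"dz":-0.35,"ax":0,"ay":0,"gripper":1,"az":0},{"dx":0.2,"dy":0,"dz":-0.35,"ax":0,"ay":0,"gripper":1,"az":0}]';python3 st.py; python3 -m inch '[{"dx":0.1,"dy":0,"dz":-0.17,"ax":0,"ay":0,"gripper":1,"az":0},{"dx":0.2,"dy":0,"dz":-0.35,"ax":0,"ay":0,"gripper":1,"az":0},{"dx":0.2,"dy":0,"dz":-0.35,"ax":0,"ay":0,"gripper":1,"az":0}]';python3 st.py
```

```text
time: 7.35
position: [549.3, -333.6, 194.2]
orientation: [2.654, -0.197, 1.2]
contact_force: [-0.9, 1.5, -3.9]
grip_width: 0.34
tip above p -3.7 lat XY -1.0 0.0 F Z,X,Y [-1.7 -1.6  1.2] tq Z 0.02 [0.23 0.93 0.15] ang -23.0 t 7.35 tilt [-0.001  0.001] j [-0.89  0.29  1.84  0.6   0.74 -0.86] w 0.34
time: 7.72
position: [551.2, -333.6, 190.9]
orientation: [2.654, -0.197, 1.2]
contact_force: [-4.3, 1.2, -2.8]
grip_width: 0.338
tip above p -7.6 lat XY -0.9 -0.0 F Z,X,Y [ 0.9 -4.   0.8] tq Z 0.10 [0.24 1.28 0.24] ang -23.0 t 7.72 tilt [-0.001  0.001] j [-0.88  0.3   1.84  0.6   0.74 -0.86] w 0.338
```

```bash
python3 -m inch '[{"dx":-0.07,"dy":0,"dz":-0.04,"ax":0,"ay":0,"gripper":1,"az":0},{"dx":0,"dy":0,"dz":-0.17,"ax":0,"ay":0,"gripper":1,"az":0},{"dx":0,"dy":0,"dz":-0.17,"ax":0,"ay":0,"gripper":1,"az":0}]';python3 st.py; python3 -m inch '[{"dx":0.1,"dy":0,"dz":-0.17,"ax":0,"ay":0,"gripper":1,"az":0},{"dx":0.1,"dy":0,"dz":-0.17,"ax":0,"ay":0,"gripper":1,"az":0}]';python3 st.py
```

```text
time: 8.1
position: [551.6, -333.9, 189.8]
orientation: [2.653, -0.197, 1.2]
contact_force: [-3.9, 1.8, 1.1]
grip_width: 0.337
tip above p -8.8 lat XY -1.1 -0.3 F Z,X,Y [ 4.1 -1.8  1.5] tq Z 0.01 [0.57 0.93 0.33] ang -23.0 t 8.1 tilt [0. 0.] j [-0.88  0.3   1.84  0.61  0.73 -0.87] w 0.337
time: 8.35
position: [552.6, -333.9, 188.1]
orientation: [2.653, -0.197, 1.2]
contact_force: [-6.1, 2.6, 1.9]
grip_width: 0.341
tip above p -10.7 lat XY -1.1 -0.3 F Z,X,Y [ 5.8 -3.3  2.2] tq Z 0.01 [0.58 0.96 0.34] ang -23.0 t 8.35 tilt [0. 0.] j [-0.88  0.3   1.84  0.61  0.73 -0.87] w 0.341
```

```bash
python3 -m inch '[{"dx":-0.02,"dy":0.02,"dz":-0.02,"ax":0.04,"ay":0,"gripper":1,"az":-0.07},{"dx":-0.02,"dy":0.02,"dz":-0.02,"ax":0.08,"ay":0,"gripper":1,"az":-0.14},{"dx":-0.02,"dy":0.02,"dz":-0.02,"ax":0.08,"ay":0,"gripper":1,"az":-0.14}]';python3 st.py; python3 -m inch '[{"dx":0,"dy":0,"dz":0,"ax":0.04,"ay":0,"gripper":1,"az":-0.07},{"dx":0,"dy":0,"dz":0,"ax":0.08,"ay":0,"gripper":1,"az":-0.14},{"dx":0,"dy":0,"dz":0,"ax":0.08,"ay":0,"gripper":1,"az":-0.14}]';python3 st.py
```

```text
time: 8.72
position: [552.4, -333.5, 188.0]
orientation: [2.689, -0.27, 1.051]
contact_force: [-4.6, 2.4, 2.8]
grip_width: 0.337
tip above p -10.7 lat XY -1.4 0.1 F Z,X,Y [ 5.9 -1.5  2.1] tq Z -0.03 [0.69 0.88 0.36] ang -32.3 t 8.72 tilt [-0.001 -0.   ] j [-0.88  0.3   1.84  0.6   0.73 -0.7 ] w 0.337
time: 9.1
position: [552.1, -333.4, 187.9]
orientation: [2.736, -0.334, 0.899]
contact_force: [-5.2, 4.3, 1.8]
grip_width: 0.34
tip above p -10.7 lat XY -2.0 0.2 F Z,X,Y [ 5.4 -2.5  3.9] tq Z 0.80 [0.34 1.05 1.11] ang -41.4 t 9.1 tilt [-0.004 -0.   ] j [-0.88  0.3   1.84  0.6   0.73 -0.54] w 0.34
```

Torque builds to 0.8 N m at 18° of turn with the press steady, so the hexagon is seated and the cap is against the claws. I'll back off a little and push down against the spring.

```bash
python3 -m inch '[{"dx":0,"dy":0,"dz":0,"ax":-0.05,"ay":0,"gripper":1,"az":0.09},{"dx":0.02,"dy":-0.02,"dz":0,"ax":-0.07,"ay":0,"gripper":1,"az":0.12},{"dx":0.12,"dy":-0.02,"dz":-0.17,"ax":-0.07,"ay":0,"gripper":1,"az":0.12},{"dx":0.22,"dy":-0.02,"dz":-0.35,"ax":-0.07,"ay":0,"gripper":1,"az":0.12},{"dx":0.32,"dy":-0.02,"dz":-0.52,"ax":-0.07,"ay":0,"gripper":1,"az":0.12},{"dx":0.38,"dy":-0.02,"dz":-0.64,"ax":-0.07,"ay":0,"gripper":1,"az":0.12},{"dx":0.38,"dy":-0.02,"dz":-0.64,"ax":-0.07,"ay":0,"gripper":1,"az":0.12}]';python3 st.py
```

```text
time: 9.98
position: [555.6, -333.4, 181.8]
orientation: [2.694, -0.278, 1.031]
contact_force: [-9.9, 4.7, 8.4]
grip_width: 0.335
tip above p -17.7 lat XY -1.8 0.1 F Z,X,Y [13.5 -3.3  4.2] tq Z 0.10 [0.89 1.48 0.61] ang -33.5 t 9.97 tilt [-0.002 -0.001] j [-0.87  0.32  1.85  0.61  0.71 -0.68] w 0.335
```

```bash
python3 -m inch '[{"dx":-0.03,"dy":0.03,"dz":-0.01,"ax":0.075,"ay":0,"gripper":1,"az":-0.13},{"dx":-0.03,"dy":0.03,"dz":-0.01,"ax":0.15,"ay":-0.003,"gripper":1,"az":-0.26},{"dx":-0.03,"dy":0.03,"dz":-0.01,"ax":0.15,"ay":-0.003,"gripper":1,"az":-0.26}]';python3 st.py;python3 -m inch '[{"dx":0,"dy":0,"dz":0,"ax":0.075,"ay":0,"gripper":1,"az":-0.13},{"dx":0,"dy":0,"dz":0,"ax":0.15,"ay":-0.003,"gripper":1,"az":-0.26},{"dx":0,"dy":0,"dz":0,"ax":0.15,"ay":-0.003,"gripper":1,"az":-0.26}]';python3 st.py
```

```text
time: 10.35
position: [555.4, -333.3, 181.7]
orientation: [2.793, -0.396, 0.736]
contact_force: [-9.6, 3.2, 7.2]
grip_width: 0.341
tip above p -17.7 lat XY -2.0 0.3 F Z,X,Y [12.2 -3.6  2.8] tq Z -0.14 [0.89 1.37 0.34] ang -50.8 t 10.35 tilt [-0.002 -0.001] j [-0.87  0.32  1.85  0.61  0.71 -0.38] w 0.341
time: 10.72
position: [555.4, -333.1, 181.7]
orientation: [2.93, -0.48, 0.417]
contact_force: [-10.5, 3.8, 7.2]
grip_width: 0.337
tip above p -17.7 lat XY -2.1 0.5 F Z,X,Y [12.6 -4.4  3.3] tq Z -0.16 [0.95 1.32 0.35] ang -68.0 t 10.72 tilt [-0.002 -0.   ] j [-0.87  0.32  1.85  0.61  0.72 -0.08] w 0.337
```

```bash
python3 -m inch '[{"dx":0,"dy":0,"dz":0,"ax":0.05,"ay":0,"gripper":1,"az":-0.087},{"dx":0,"dy":0,"dz":0,"ax":0.1,"ay":-0.002,"gripper":1,"az":-0.173},{"dx":0,"dy":0,"dz":0,"ax":0.1,"ay":-0.002,"gripper":1,"az":-0.173}]';python3 st.py;python3 -m inch '[{"dx":0,"dy":0,"dz":0,"ax":0.05,"ay":0,"gripper":1,"az":-0.087},{"dx":0,"dy":0,"dz":0,"ax":0.05,"ay":0,"gripper":1,"az":-0.087}]';python3 st.py
```

```text
time: 11.1
position: [555.3, -333.2, 181.7]
orientation: [3.035, -0.511, 0.197]
contact_force: [-9.3, 4.7, 7.2]
grip_width: 0.344
tip above p -17.6 lat XY -2.1 0.5 F Z,X,Y [12.1 -3.4  4.3] tq Z 0.88 [0.51 1.29 1.3 ] ang -79.2 t 11.1 tilt [-0.003  0.   ] j [-0.87  0.32  1.85  0.61  0.72  0.11] w 0.344
time: 11.35
position: [554.7, -333.3, 181.4]
orientation: [3.091, -0.516, 0.083]
contact_force: [-12.6, 3.2, 7.4]
grip_width: 0.348
tip above p -17.6 lat XY -3.1 0.3 F Z,X,Y [13.9 -6.1  2.7] tq Z 1.20 [0.1  1.8  1.43] ang -84.9 t 11.35 tilt [-0.005 -0.   ] j [-0.87  0.32  1.85  0.61  0.72  0.22] w 0.348
```

```bash
python3 -m inch '[{"dx":0.04,"dy":0,"dz":0,"ax":-0.055,"ay":0,"gripper":1,"az":0.095},{"dx":0.04,"dy":0,"dz":0,"ax":-0.055,"ay":0,"gripper":1,"az":0.095}]';python3 st.py;python3 -m inch '[{"dx":-0.1,"dy":0,"dz":0.17,"ax":0,"ay":0,"gripper":1,"az":0},{"dx":-0.2,"dy":0,"dz":0.35,"ax":0,"ay":0,"gripper":1,"az":0},{"dx":-0.2,"dy":0,"dz":0.35,"ax":0,"ay":0,"gripper":1,"az":0}]';python3 st.py; python3 -m inch '[{"dx":-0.06,"dy":0,"dz":0.1,"ax":0,"ay":0,"gripper":1,"az":0},{"dx":-0.14,"dy":0,"dz":0.24,"ax":0,"ay":0,"gripper":1,"az":0},{"dx":-0.14,"dy":0,"dz":0.24,"ax":0,"ay":0,"gripper":1,"az":0}]';python3 st.py
```

```text
time: 11.6
position: [555.0, -333.4, 181.5]
orientation: [3.029, -0.509, 0.207]
contact_force: [-13.5, 2.9, 8.1]
grip_width: 0.35
tip above p -17.7 lat XY -2.6 0.2 F Z,X,Y [15.  -6.5  2.3] tq Z 0.09 [0.68 2.02 0.48] ang -78.7 t 11.6 tilt [-0.003 -0.   ] j [-0.87  0.32  1.85  0.61  0.72  0.1 ] w 0.35
time: 11.98
position: [553.2, -333.3, 184.5]
orientation: [3.031, -0.509, 0.206]
contact_force: [-8.5, 2.4, 2.7]
grip_width: 0.346
tip above p -14.2 lat XY -2.7 0.3 F Z,X,Y [ 7.7 -4.9  1.9] tq Z 0.10 [0.46 1.78 0.37] ang -78.8 t 11.97 tilt [-0.004 -0.   ] j [-0.88  0.31  1.85  0.6   0.72  0.11] w 0.346
time: 12.35
position: [551.8, -333.3, 186.7]
orientation: [3.031, -0.509, 0.206]
contact_force: [-8.0, 2.2, 1.0]
grip_width: 0.346
tip above p -11.6 lat XY -2.8 0.3 F Z,X,Y [ 6.  -5.3  1.8] tq Z 0.15 [0.43 1.62 0.4 ] ang -78.8 t 12.35 tilt [-0.004  0.   ] j [-0.88  0.31  1.85  0.6   0.73  0.11] w 0.346
```

```bash
python3 -m inch '[{"dx":-0.06,"dy":0,"dz":0.1,"ax":0,"ay":0,"gripper":1,"az":0},{"dx":-0.1,"dy":0,"dz":0.17,"ax":0,"ay":0,"gripper":1,"az":0},{"dx":-0.1,"dy":0,"dz":0.17,"ax":0,"ay":0,"gripper":1,"az":0}]';python3 st.py
```

```text
time: 12.72
position: [551.3, -333.2, 187.4]
orientation: [3.032, -0.509, 0.204]
contact_force: [1.6, 0.8, -14.1]
grip_width: 0.348
tip above p -10.6 lat XY -2.9 0.4 F Z,X,Y [-11.9  -4.5   0.6] tq Z 0.08 [0.07 1.52 0.12] ang -78.8 t 12.72 tilt [-0.004  0.001] j [-0.88  0.3   1.85  0.6   0.73  0.11] w 0.348
```

```bash
python3 -m inch '[{"dx":0,"dy":0,"dz":-0.1,"ax":0,"ay":0,"gripper":1,"az":0},{"dx":-0.06,"dy":0,"dz":-0.12,"ax":-0.015,"ay":0,"gripper":1,"az":0.026},{"dx":-0.06,"dy":0,"dz":-0.12,"ax":-0.015,"ay":0,"gripper":1,"az":0.026}]';python3 st.py; python3 -m inch '[{"dx":-0.06,"dy":0,"dz":0.1,"ax":0,"ay":0,"gripper":1,"az":0},{"dx":-0.12,"dy":0,"dz":0.2,"ax":0,"ay":0,"gripper":1,"az":0},{"dx":-0.12,"dy":0,"dz":0.2,"ax":0,"ay":0,"gripper":1,"az":0}]';python3 st.py
```

```text
time: 13.1
position: [551.1, -333.3, 187.5]
orientation: [3.014, -0.507, 0.24]
contact_force: [-0.7, 2.2, -8.8]
grip_width: 0.348
tip above p -10.5 lat XY -2.8 0.3 F Z,X,Y [-6.1 -3.9  1.9] tq Z 0.29 [0.42 1.43 0.56] ang -77.0 t 13.1 tilt [-0.002  0.   ] j [-0.88  0.3   1.85  0.6   0.73  0.08] w 0.348
time: 13.48
position: [550.1, -333.3, 189.0]
orientation: [3.015, -0.507, 0.239]
contact_force: [4.5, 1.1, -14.9]
grip_width: 0.346
tip above p -8.7 lat XY -3.0 0.2 F Z,X,Y [-14.   -2.4   0.9] tq Z 0.12 [0.29 1.13 0.29] ang -77.1 t 13.47 tilt [-0.002  0.   ] j [-0.88  0.3   1.85  0.6   0.73  0.08] w 0.346
```

```bash
python3 -m inch '[{"dx":-0.1,"dy":0,"dz":0.17,"ax":0.01,"ay":0,"gripper":1,"az":-0.017},{"dx":-0.2,"dy":0,"dz":0.35,"ax":0.02,"ay":0,"gripper":1,"az":-0.035},{"dx":-0.2,"dy":0,"dz":0.35,"ax":0.02,"ay":0,"gripper":1,"az":-0.035}]';python3 st.py; python3 -c "
from geo import *
import pickle
m=eyes.camera_model('wrist');pickle.dump(m,open('w6.pkl','wb'));o=observe();T=R.from_euler('xyz',o['orientation']).as_matrix()
im=eyes.capture('wrist')[:,:,::-1];im=(255*(im/255.)**0.6).astype(np.uint8)
cv2.imwrite('pics/c6.png',cv2.resize(im[121:241,178:338],None,fx=5,fy=5,interpolation=cv2.INTER_CUBIC))"
```

```text
time: 13.85
position: [548.3, -333.2, 191.9]
orientation: [3.038, -0.511, 0.192]
contact_force: [8.9, 1.8, -21.8]
grip_width: 0.349
tip above p -5.2 lat XY -3.2 0.4 F Z,X,Y [-22.2  -2.2   1.7] tq Z 0.18 [0.13 0.84 0.28] ang -79.5 t 13.85 tilt [-0.003  0.   ] j [-0.89  0.3   1.85  0.6   0.74  0.12] w 0.349
```

View pics/c6.png

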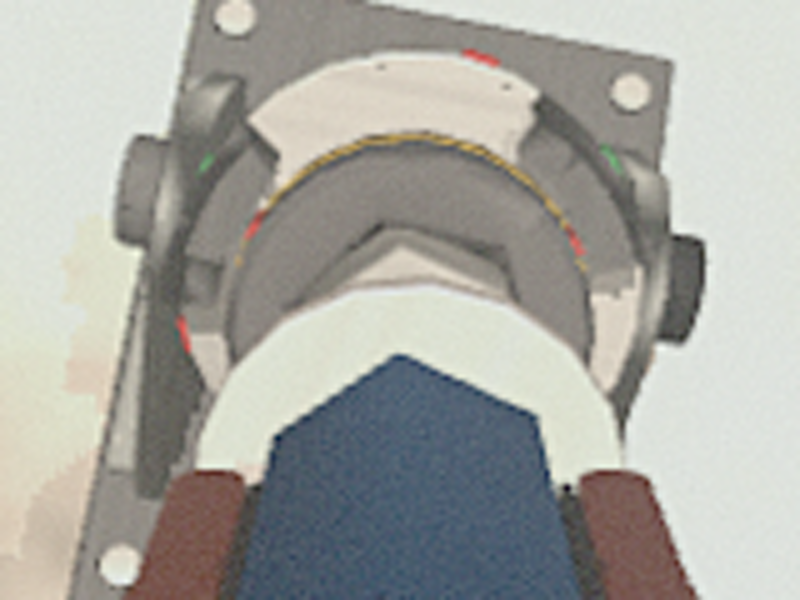

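Crop: the cap has turned, with the claws' flags moved round. The key hexagon is still partly in the recess: its corner is at (400,240) and the recess corner at (388,225). It is binding at 22 N pull, so I'll turn back a few degrees within the play to free it before pulling further.

```bash
python3 - <<'E'
from geo import *
import pickle
m=pickle.load(open('w6.pkl','rb'));o=observe();T=R.from_euler('xyz',o['orientation']).as_matrix()
f=lambda q:((proj('wrist',q,m)-[178,121]+.5)*5-.5).round(0)
for s in(0,3):
  t=o['position']+(91.7-s)*T[:,2];print(s,[f(t+17.3*T[:,0]-h*T[:,2]) for h in(0,6,10,14,20)],"flange",f(t-75*T[:,2]+25*T[:,0]),f(t-75*T[:,2]+25*T[:,1]),"handle",f(t-75*T[:,2]+17.3*T[:,0]))
E
python3 -m inch '[{"dx":0,"dy":0,"dz":0,"ax":-0.03,"ay":0,"gripper":1,"az":0.05},{"dx":0,"dy":0,"dz":0,"ax":-0.03,"ay":0,"gripper":1,"az":0.05}]';python3 st.py; python3 -m inch '[{"dx":0,"dy":0,"dz":0,"ax":-0.03,"ay":0,"gripper":1,"az":0.05},{"dx":0,"dy":0,"dz":0,"ax":-0.03,"ay":0,"gripper":1,"az":0.05}]';python3 st.py
```

```text
0 [array([406., 226.]), array([405., 234.]), array([405., 240.]), array([405., 246.]), array([405., 255.])] flange [402. 298.] [620. 509.] handle [402. 365.]
3 [array([405., 230.]), array([405., 239.]), array([405., 244.]), array([405., 250.]), array([405., 260.])] flange [402. 305.] [623. 519.] handle [402. 373.]
time: 14.15
position: [548.0, -333.3, 193.2]
orientation: [3.003, -0.505, 0.259]
contact_force: [-1.2, 2.6, -8.2]
grip_width: 0.347
tip above p -4.0 lat XY -2.6 0.1 F Z,X,Y [-5.4 -4.1  2.4] tq Z 0.05 [0.65 1.43 0.42] ang -76.1 t 14.15 tilt [-0.002 -0.001] j [-0.89  0.29  1.85  0.6   0.74  0.07] w 0.347
time: 14.4
position: [547.9, -333.6, 193.6]
orientation: [2.97, -0.497, 0.324]
contact_force: [-2.7, 2.9, -4.3]
grip_width: 0.346
tip above p -3.7 lat XY -2.4 -0.3 F Z,X,Y [-1.2 -3.4  2.6] tq Z -0.01 [0.8  1.46 0.44] ang -72.8 t 14.4 tilt [-0.    -0.003] j [-0.89  0.29  1.85  0.6   0.74  0.01] w 0.346
```

```bash
python3 -m inch '[{"dx":-0.1,"dy":0,"dz":0.17,"ax":0,"ay":0,"gripper":1,"az":0},{"dx":-0.1,"dy":0,"dz":0.17,"ax":0,"ay":0,"gripper":1,"az":0}]';python3 st.py;python3 -m inch '[{"dx":-0.1,"dy":0,"dz":0.17,"ax":0,"ay":0,"gripper":1,"az":0},{"dx":-0.1,"dy":0,"dz":0.17,"ax":0,"ay":0,"gripper":1,"az":0}]';python3 st.py
```

```text
time: 14.65
position: [547.0, -333.7, 195.3]
orientation: [2.97, -0.497, 0.325]
contact_force: [-3.5, 3.0, -3.1]
grip_width: 0.346
tip above p -1.7 lat XY -2.3 -0.5 F Z,X,Y [ 0.2 -3.5  2.7] tq Z 0.03 [0.83 1.32 0.5 ] ang -72.8 t 14.65 tilt [-0.    -0.003] j [-0.89  0.29  1.85  0.6   0.74  0.01] w 0.346
time: 14.9
position: [546.4, -334.4, 197.4]
orientation: [2.968, -0.497, 0.325]
contact_force: [-3.2, 2.8, -1.0]
grip_width: 0.348
tip above p 0.4 lat XY -1.7 -1.3 F Z,X,Y [ 1.9 -2.2  2.4] tq Z 0.02 [0.64 0.97 0.38] ang -72.7 t 14.9 tilt [ 0.    -0.004] j [-0.89  0.29  1.85  0.6   0.74  0.01] w 0.348
```

Free now. I'll pull it clear along the axis.

```bash
python3 -m inch '[{"dx":-0.5,"dy":0,"dz":0.87,"ax":0,"ay":0,"gripper":1,"az":0},{"dx":-1.2,"dy":0,"dz":2.1,"ax":0,"ay":0,"gripper":1,"az":0},{"dx":-2,"dy":0,"dz":3.5,"ax":0,"ay":0,"gripper":1,"az":0},{"dx":-2.5,"dy":0,"dz":4.5,"ax":0,"ay":0,"gripper":1,"az":0},{"dx":-2.5,"dy":0,"dz":4.5,"ax":0,"ay":0,"gripper":1,"az":0}]';python3 st.py; python3 -c "
from geo import *
import pickle
m=eyes.camera_model('wrist');pickle.dump(m,open('w7.pkl','wb'));o=observe();T=R.from_euler('xyz',o['orientation']).as_matrix();pickle.dump(o,open('o7.pkl','wb'))
im=eyes.capture('wrist')[:,:,::-1];im=(255*(im/255.)**0.6).astype(np.uint8)
cv2.imwrite('pics/c7.png',cv2.resize(im[101:251,158:358],None,fx=4,fy=4,interpolation=cv2.INTER_CUBIC))
f=lambda q:((proj('wrist',q,m)-[158,101]+.5)*4-.5).round(0)
t=o['position']+91.7*T[:,2]
print([f(t+17.3*T[:,0]-h*T[:,2]) for h in(0,20)],'flange',f(t-75*T[:,2]+25*T[:,0]),f(t-75*T[:,2]+25*T[:,1]),'handle',f(t-75*T[:,2]+17.3*T[:,0]))"
```

```text
time: 15.52
position: [521.0, -334.5, 243.0]
orientation: [2.967, -0.497, 0.326]
contact_force: [0.8, 0.5, -2.8]
grip_width: 0.347
tip above p 52.6 lat XY -0.9 -2.0 F Z,X,Y [-1.7  0.4  0.2] tq Z 0.01 [-0.01  0.45 -0.01] ang -72.7 t 15.53 tilt [ 0.001 -0.005] j [-0.93  0.2   1.83  0.55  0.85  0.04] w 0.347
[array([404., 260.]), array([404., 283.])] flange [402. 318.] [576. 487.] handle [402. 371.]
```

View pics/c7.png

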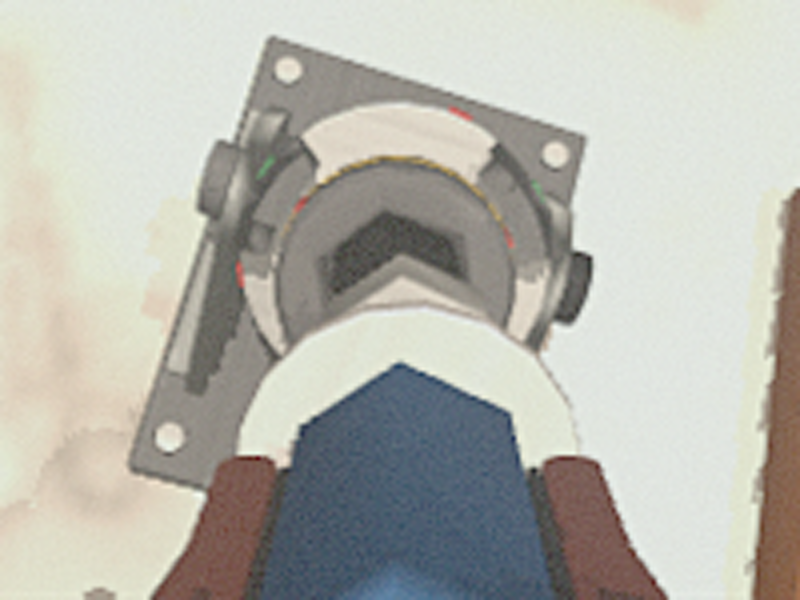

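Crop: the key is clear of the cap. The recess apex is at (388,210), with its right corner near (468,238) and left corner near (325,262). I'll compute the cap's turn from these corners.

```bash
python3 - <<'E'
from geo import *
import pickle
m=pickle.load(open('w7.pkl','rb'));o=pickle.load(open('o7.pkl','rb'));T=R.from_euler('xyz',o['orientation']).as_matrix()
im=cv2.imread('pics/c7.png')
c=lambda x,y:(158+(x+.5)/4-.5,101+(y+.5)/4-.5)
def pl(u,d):
    oo,r=ray('wrist',*c(*u),m);q=p+d*Z;return oo+r*((q-oo)@Z)/(r@Z)-q
for d in(0,-3):
    A=[pl(u,d) for u in((325,262),(388,209),(468,238))]
    print(d,[(round(a@X,1),round(a@Y,1)) for a in A],[round(np.degrees(np.arctan2((b-a)@Y,(b-a)@X)),1) for a,b in zip(A,A[1:])],[round(np.linalg.norm(b-a),1) for a,b in zip(A,A[1:])])
    for u in((273,270),(518,270),(395,163)):
        q=pl(u,d);print('rim',round(q@X,1),round(q@Y,1))
# initial edges: flat normals at -23+60k -> edge dirs at 7 mod 60
R0=R.from_euler('xyz',[np.pi,0,1.5313]).as_matrix()
for a in (R0,):
    rv=R.from_matrix(a@T.T).as_rotvec();print('to holder rv',rv,np.linalg.norm(rv))
E
```

```text
0 [(np.float64(-0.9), np.float64(17.5)), (np.float64(15.5), np.float64(7.1)), (np.float64(14.5), np.float64(-12.7))] [np.float64(-32.4), np.float64(-92.8)] [np.float64(19.4), np.float64(19.8)]
rim -6.3 28.6
rim 10.8 -26.3
rim 26.2 8.7
-3 [(np.float64(-1.5), np.float64(17.5)), (np.float64(15.0), np.float64(7.0)), (np.float64(14.0), np.float64(-13.0))] [np.float64(-32.4), np.float64(-92.8)] [np.float64(19.6), np.float64(20.0)]
rim -7.0 28.7
rim 10.2 -26.7
rim 25.8 8.6
to holder rv [-0.31393757  0.46300599  1.2195879 ] 1.34176226900565
```

```bash
python3 - <<'E'
from geo import *
o=observe();T=R.from_euler('xyz',o['orientation']).as_matrix();z=T[:,2];t=np.array([0,0,-1.]);ax=np.cross(z,t);rv=ax/np.linalg.norm(ax)*np.arccos(z@t)
print(rv,(np.array([435.5,-58,215])-o['position'])/10, R.from_rotvec(rv).as_matrix()@T)
E
```

```text
[0.01421289 0.52339591 0.        ] [-8.54529614 27.60961295 -2.72000333] [[ 9.60691825e-01  2.77617033e-01  1.12792717e-16]
 [ 2.77617033e-01 -9.60691825e-01 -1.88589290e-18]
 [ 9.44536268e-17  2.98388907e-17 -1.00000000e+00]]
```

```bash
python3 -m inch '[{"dx":-1.5,"dy":3,"dz":1,"ax":0,"ay":0.1,"gripper":1,"az":0},{"dx":-3,"dy":8,"dz":1,"ax":0.005,"ay":0.22,"gripper":1,"az":0},{"dx":-5,"dy":13,"dz":0.5,"ax":0.01,"ay":0.36,"gripper":1,"az":0},{"dx":-7,"dy":18,"dz":0,"ax":0.014,"ay":0.48,"gripper":1,"az":0},{"dx":-8.7,"dy":23,"dz":-1,"ax":0.014,"ay":0.5234,"gripper":1,"az":0},{"dx":-8.7,"dy":27.6,"dz":-2,"ax":0.014,"ay":0.5234,"gripper":1,"az":0},{"dx":-8.7,"dy":27.6,"dz":-2.7,"ax":0.014,"ay":0.5234,"gripper":1,"az":0},{"dx":-8.7,"dy":27.6,"dz":-2.7,"ax":0.014,"ay":0.5234,"gripper":1,"az":0},{"dx":-8.7,"dy":27.6,"dz":-2.7,"ax":0.014,"ay":0.5234,"gripper":1,"az":0}]'; python3 -c "
from geo import *
import pickle
o=observe();print(o['position'],o['orientation'],o['contact_force'])
a=eyes.capture('top');b=eyes.capture('scene');m=eyes.camera_model('wrist');pickle.dump(m,open('w8.pkl','wb'));w=eyes.capture('wrist')
z=lambda i,n,q,s,sz:cv2.resize(i[max(0,int(q[1])-s*3//4):int(q[1])+s*3//4,int(q[0])-s:int(q[0])+s,::-1],sz,interpolation=cv2.INTER_CUBIC)
q=proj('scene',[436,-58,90]);q2=proj('wrist',[436,-58,78],m);print(q,q2)
A=z(b,'scene',q,40,(400,300));cv2.imwrite('pics/c8.png',np.hstack([A,z(w,'wrist',q2,60,(400,300))]))"
```

```text
time: 16.7
position: [434.5, -58.7, 214.6]
orientation: [-3.141, 0.0, 0.28]
contact_force: [-0.4, -0.2, -1.9]
grip_width: 0.35
[434.52306477 -58.74023144 214.60895103] [-3.14083840e+00  3.91630688e-05  2.79991746e-01] [-0.38195956 -0.2365658  -1.86573161]
[248.91432597 225.03883383] [258.70743654 171.37844847]
```

View pics/c8.png

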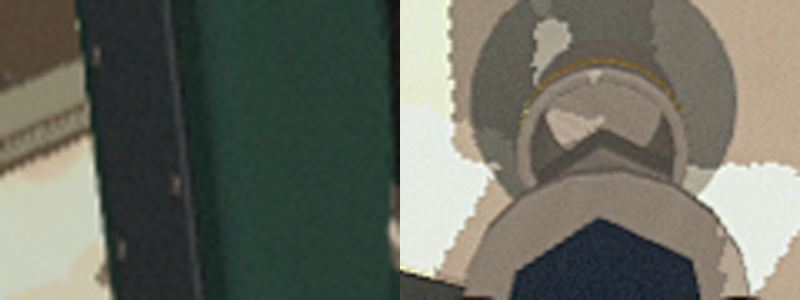

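Crop: the left half is blocked by the arm. The right half shows the rim's outer edges at 517 and 686 with its top at 65, the foot from 470 to 737, and the key corner at (602,130), so it is centred sideways. I'll compute the rest.

```bash
python3 - <<'E'
from geo import *
import pickle
m=pickle.load(open('w8.pkl','rb'));o=observe();T=R.from_euler('xyz',o['orientation']).as_matrix()
inv=lambda x,y:(198+(x-400+.5)/3.3333-.5,126+(y+.5)/3.3333-.5)
L=atz('wrist',*inv(517,140),78,m);Rr=atz('wrist',*inv(686,140),78,m);t=atz('wrist',*inv(601,65),78,m)
mid=(L+Rr)/2;print('dia',np.linalg.norm(L-Rr),'mid',mid,'top',t,'centre by top',t-24*T[:,0])
ti=atz('wrist',*inv(601,82),78,m);print('centre by inner top',ti-20*T[:,0])
f=lambda q:(((proj('wrist',q,m)-[198,126]+.5)*3.3333-.5)+[400,0]).round(0)
for L_ in(91.7,95.7):
  k=o['position']+L_*T[:,2];print(L_,[f(k+17.3*T[:,0]-h*T[:,2]) for h in(0,1.5,20)],'flange',f(k-70*T[:,2]+25*T[:,0]),f(k-75*T[:,2]+25*T[:,0]),'handle',f(k-75*T[:,2]+17.3*T[:,0]))
E
```

```text
dia 46.37567730637669 mid [439.20360757 -56.49768327  78.        ] top [459.02761966 -50.663326    78.        ] centre by top [435.95948595 -57.28610541  77.99955318]
centre by inner top [435.36417197 -57.45759912  77.99962765]
91.7 [array([603., 130.]), array([603., 132.]), array([603., 149.])] flange [602. 170.] [601. 177.] handle [601. 222.]
95.7 [array([603., 127.]), array([603., 128.]), array([603., 145.])] flange [602. 165.] [601. 171.] handle [601. 215.]
```

```bash
python3 -m inch '[{"dx":0.12,"dy":0.12,"dz":-1.5,"ax":0,"ay":0,"gripper":1,"az":0},{"dx":0.12,"dy":0.12,"dz":-3.5,"ax":0,"ay":0,"gripper":1,"az":0},{"dx":0.12,"dy":0.12,"dz":-4.8,"ax":0,"ay":0,"gripper":1,"az":0},{"dx":0.12,"dy":0.12,"dz":-6,"ax":0,"ay":0,"gripper":1,"az":0},{"dx":0.12,"dy":0.12,"dz":-7,"ax":0,"ay":0,"gripper":1,"az":0},{"dx":0.12,"dy":0.12,"dz":-7,"ax":0,"ay":0,"gripper":1,"az":0}]'; python3 -m inch '[{"dx":0,"dy":0,"dz":-1.2,"ax":0,"ay":0,"gripper":1,"az":0},{"dx":0,"dy":0,"dz":-2.4,"ax":0,"ay":0,"gripper":1,"az":0},{"dx":0,"dy":0,"dz":-3.2,"ax":0,"ay":0,"gripper":1,"az":0},{"dx":0,"dy":0,"dz":-3.7,"ax":0,"ay":0,"gripper":1,"az":0},{"dx":0,"dy":0,"dz":-3.7,"ax":0,"ay":0,"gripper":1,"az":0}]'
```

```text
time: 17.6
position: [434.7, -56.4, 143.8]
orientation: [-3.14, 0.002, 0.281]
contact_force: [-0.5, -0.2, -2.3]
grip_width: 0.347
time: 18.23
position: [434.9, -56.4, 107.0]
orientation: [-3.14, 0.001, 0.281]
contact_force: [0.0, 0.6, -1.4]
grip_width: 0.349
```

```bash
python3 -m inch '[{"dx":0.02,"dy":-0.05,"dz":-0.2,"ax":0,"ay":0,"gripper":1,"az":0},{"dx":0.03,"dy":-0.08,"dz":-0.3,"ax":0,"ay":0,"gripper":1,"az":0},{"dx":0.03,"dy":-0.08,"dz":-0.3,"ax":0,"ay":0,"gripper":1,"az":0}]'; python3 -m inch '[{"dx":0,"dy":0,"dz":-0.1,"ax":0,"ay":0,"gripper":1,"az":0},{"dx":0,"dy":0,"dz":-0.15,"ax":0,"ay":0,"gripper":1,"az":0},{"dx":0,"dy":0,"dz":-0.15,"ax":0,"ay":0,"gripper":1,"az":0}]'
```

```text
time: 18.6
position: [435.6, -57.3, 104.5]
orientation: [-3.14, 0.0, 0.281]
contact_force: [0.2, 0.1, -2.9]
grip_width: 0.35
time: 18.98
position: [435.4, -57.3, 102.9]
orientation: [-3.14, 0.001, 0.281]
contact_force: [1.4, 0.3, -2.8]
grip_width: 0.345
```

```bash
python3 -m inch '[{"dx":0,"dy":0,"dz":-0.1,"ax":0,"ay":0,"gripper":1,"az":0},{"dx":0,"dy":0,"dz":-0.15,"ax":0,"ay":0,"gripper":1,"az":0},{"dx":0,"dy":0,"dz":-0.15,"ax":0,"ay":0,"gripper":1,"az":0}]'; python3 -m inch '[{"dx":0,"dy":0,"dz":-0.1,"ax":0,"ay":0,"gripper":1,"az":0},{"dx":0,"dy":0,"dz":-0.15,"ax":0,"ay":0,"gripper":1,"az":0},{"dx":0,"dy":0,"dz":-0.15,"ax":0,"ay":0,"gripper":1,"az":0}]'
```

```text
time: 19.35
position: [435.4, -57.2, 101.4]
orientation: [-3.14, 0.001, 0.281]
contact_force: [-0.4, -0.9, -1.9]
grip_width: 0.349
time: 19.73
position: [435.5, -57.3, 100.2]
orientation: [-3.14, 0.0, 0.281]
contact_force: [-0.6, -0.2, 2.7]
grip_width: 0.345
```

Contact at the rim: the vertical force rises by 4.6 N at TCP z 100.2, about where it was gripped. Releasing and retreating.

```bash
python3 -m inch '[{"dx":0,"dy":0,"dz":0,"ax":0,"ay":0,"gripper":0.6,"az":0},{"dx":0,"dy":0,"dz":0,"ax":0,"ay":0,"gripper":0.3,"az":0},{"dx":0,"dy":0,"dz":0,"ax":0,"ay":0,"gripper":0,"az":0},{"dx":0,"dy":0,"dz":0,"ax":0,"ay":0,"gripper":0,"az":0},{"dx":0,"dy":0,"dz":0,"ax":0,"ay":0,"gripper":0,"az":0},{"dx":0,"dy":0,"dz":0,"ax":0,"ay":0,"gripper":0,"az":0}]'; python3 -m inch '[{"dx":0,"dy":0,"dz":1,"ax":0,"ay":0,"gripper":0,"az":0},{"dx":0,"dy":0,"dz":4,"ax":0,"ay":0,"gripper":0,"az":0},{"dx":0,"dy":0,"dz":8,"ax":0,"ay":0,"gripper":0,"az":0},{"dx":0,"dy":0,"dz":13,"ax":0,"ay":0,"gripper":0,"az":0},{"dx":-2,"dy":-6,"dz":18,"ax":0,"ay":0,"gripper":0,"az":0},{"dx":-2,"dy":-11,"dz":20,"ax":0,"ay":0,"gripper":0,"az":0},{"dx":-2,"dy":-16,"dz":20,"ax":0,"ay":0,"gripper":0,"az":0},{"dx":-2,"dy":-16,"dz":20,"ax":0,"ay":0,"gripper":0,"az":0}]'; python3 -c "
from h import *
a=eyes.capture('top')[:,:,::-1]
f=lambda x0,y0:cv2.resize(a[y0:y0+80,x0:x0+70],None,fx=5.6,fy=5.6,interpolation=cv2.INTER_CUBIC)
cv2.imwrite('pics/c9.png',np.hstack([f(195,190),f(292,130)]))
b=cv2.imread('pics/t.png').astype(int);d=np.abs(a.astype(int)-b).max(2)
for n,(u,v) in dict(pig=(371,228),vial=(178,210),src=(149,210),meter=(384,168)).items(): print(n,(d[v-14:v+14,u-14:u+14]>40).mean())"
```

```text
time: 20.48
position: [435.5, -57.3, 99.9]
orientation: [-3.14, 0.001, 0.281]
contact_force: [-0.4, -0.1, -0.2]
grip_width: 0.93
time: 21.48
position: [415.7, -221.1, 301.3]
orientation: [3.14, -0.001, 0.277]
contact_force: [0.5, 0.3, 0.1]
grip_width: 1.001
pig 0.9400510204081632
vial 0.0
src 0.0
meter 0.0
```

View pics/c9.png

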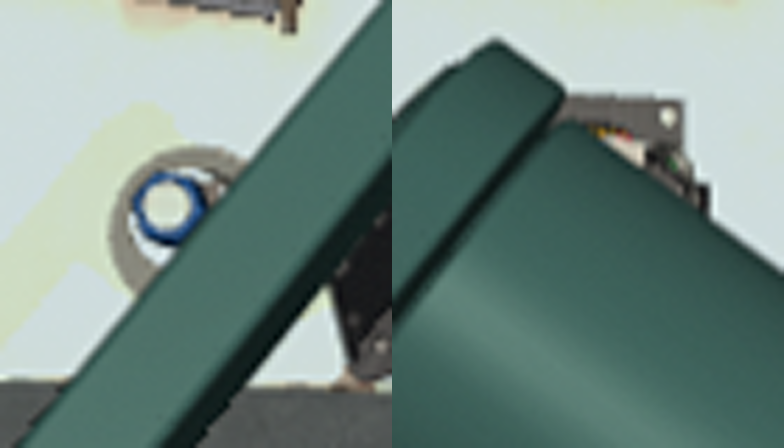

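The key is back in its original spot: handle top at (167,206), against (167,203) before. The arm hides the cap, so I'll repeat the square-on wrist view to verify the lock by angle and height.

```bash
python3 - <<'E'
from geo import *
o=observe();T=R.from_euler('xyz',o['orientation']).as_matrix()
T3=np.array([[-0.14380236,0.85349088,0.50087344],[0.98575577,0.16814653,-0.00350892],[-0.08721496,0.4932343,-0.86551342]])
print(R.from_matrix(T3@T.T).as_rotvec(),(np.array([513.5,-337.8,281.7])-o['position'])/10)
E
```

```text
[-0.38599208 -0.42515182  1.42464994] [  9.8273261  -11.91655042  -1.88703816]
```

```bash
python3 -m inch '[{"dx":1,"dy":-1,"dz":1,"ax":-0.042,"ay":-0.047,"gripper":0,"az":0.157},{"dx":2,"dy":-2,"dz":1,"ax":-0.084,"ay":-0.093,"gripper":0,"az":0.313},{"dx":3,"dy":-4,"dz":1,"ax":-0.127,"ay":-0.14,"gripper":0,"az":0.47},{"dx":4,"dy":-5,"dz":1,"ax":-0.17,"ay":-0.187,"gripper":0,"az":0.627},{"dx":5,"dy":-6,"dz":1,"ax":-0.212,"ay":-0.234,"gripper":0,"az":0.784},{"dx":6,"dy":-8,"dz":1,"ax":-0.255,"ay":-0.28,"gripper":0,"az":0.94},{"dx":8,"dy":-10,"dz":0,"ax":-0.297,"ay":-0.327,"gripper":0,"az":1.097},{"dx":9,"dy":-11,"dz":-1,"ax":-0.34,"ay":-0.374,"gripper":0,"az":1.253},{"dx":9.8,"dy":-11.9,"dz":-1.9,"ax":-0.386,"ay":-0.425,"gripper":0,"az":1.425},{"dx":9.8,"dy":-11.9,"dz":-1.9,"ax":-0.386,"ay":-0.425,"gripper":0,"az":1.425},{"dx":9.8,"dy":-11.9,"dz":-1.9,"ax":-0.386,"ay":-0.425,"gripper":0,"az":1.425}]'; python3 -c "
from geo import *
import pickle
m=eyes.camera_model('wrist');pickle.dump(m,open('w9.pkl','wb'));print(m['pose'][:3,3])
im=eyes.capture('wrist')[:,:,::-1];im=(255*(im/255.)**0.5).astype(np.uint8)
cv2.imwrite('pics/c10.png',cv2.resize(im[126:201,198:298],None,fx=8,fy=8,interpolation=cv2.INTER_CUBIC))
a=eyes.capture('top')[:,:,::-1];b=cv2.imread('pics/t.png').astype(int);d=np.abs(a.astype(int)-b).max(2)
for n,(u,v) in dict(pig=(371,228),vial=(178,210),src=(149,210),meter=(384,168)).items(): print(n,(d[v-14:v+14,u-14:u+14]>40).mean())"
```

```text
time: 22.9
position: [513.5, -335.0, 281.0]
orientation: [2.625, 0.087, 1.716]
contact_force: [0.0, -0.5, 0.4]
grip_width: 1.001
[ 421.7254215  -265.37344366  416.63000101]
pig 0.8507653061224489
vial 0.0
src 0.0
meter 0.07908163265306123
```

View pics/c10.png

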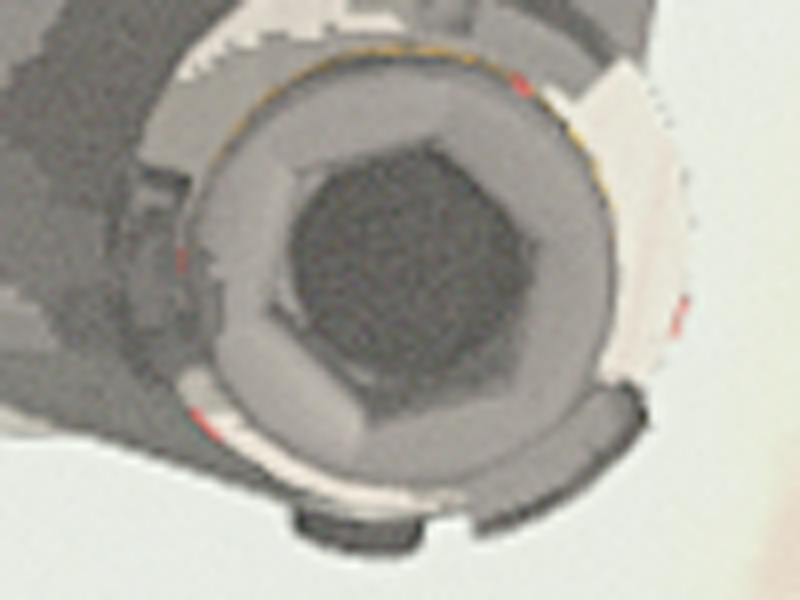

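Crop: the cap's red mark has moved from (368,37) to (522,85). About a centre of (405,270) that is roughly 43° (0.75 rad) clockwise from where it started, past 0.72. The cap also sits slightly lower relative to the pot's flange marks, as it should when locked.

```bash
python3 -c "
from h import *
print(job_done(), observe()['contact_force'])"
```

```text
the job is handed in; nothing more can be done
the job is handed in; nothing more can be done
```

The cap is turned and, by my checks, locked, and the key is back in its holder. I handed the job in at about 23 s with the gripper open and clear of everything.

I took the key and pressed it on the cap, already lined up with the recess from the pictures. It went in without much searching turn. I confirmed it was seated when 18° of turn built 0.8 N m against the claws. I then pushed the cap down to about its bottom stop and turned it clockwise until it met the end stop at about 1.2 N m. The key was then pulled out, lowered until its flange rested on the rim, and released.

**Last checks:**
- **Cap angle:** the final wrist view shows it about 43° (0.75 rad) clockwise of its start. With a start somewhere between 0 and 0.22, that is past 0.72, though if it started at 0 the margin is only about 0.03. An earlier estimate from the recess corners gave 0.69 rad of turn, so the two disagree slightly.
- **Cap height:** it sits a little lower than before relative to the pot's flange. The force while I raised the key also showed the cap stopping about 3.5 mm down, as a locked cap should.
- **Key:** the top view shows the handle where it was before. The key touched the rim at nearly the height at which it was gripped.
- **Vial, check source and survey meter:** the vial and check source look unchanged in the top view. About 8% of the meter's patch differs in the last picture; there was no change in the one before it.

**Did not go cleanly, or not checked:**
- The key jammed in the recess on the first pull, up to about 22 N, and slipped 1–4 mm in the grip. Turning it back about 6° freed it.
- The last top view could not confirm the lead pot, probably because the arm hid it. I did not go near it.

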